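# Scoop a hazelnut test portion and hold the hand lens over it at the focus mark

## Task

Scoop up at least two hazelnuts together from the open-ended aluminium pan with the metal scoop and tip them into the white dish of the inspection stand, without touching the nuts with the fingers; then put the scoop back down flat on the open worktop. Then pick up the hand lens by its handle and hold it level over the middle of the dish, with the lens at the height of the red pointer on the stand's column; finish while still holding it there, steady and touching nothing else. Leave the other things on the bench alone.

Things in the scene. Friction and masses are not known exactly. Their poses are not given: they have to be found in the camera images.
- scoop_centre (a point): Open aluminium scoop, blue handle, 52 x 200 x 50 mm, 0.07 kg. Point at mid length and width, 25 mm above the underside. z up, -y toward the open nose. In this frame (mm): nose lip y -100, back plate y +13 (its top z +25); trough underside z -25, flat for |x| < 12, rounding up to the sides at x +-26 (top edges z +7); sheet 2 thick.
- scoop_handle (a point): Where to grip the scoop's handle: axes as scoop_centre, at y +70 mm of it, 25.5 mm above the scoop's underside. The handle is a straight bar 20 mm wide and 19 high, from y +34 to +100 mm of scoop_centre, its underside 16 mm above the scoop's underside.
- scoop_trough (a point): Middle of the scoop's open trough: axes as scoop_centre, at y -45 mm and z -5 mm of it.
- pan_floor (a point): Flat aluminium sample pan, fixed to the bench, 106 (x) x 150 (y) mm, floor 2 mm thick. Back wall at +y (inner face y +73 mm, 36 mm high over the worktop) and side walls 2 mm thick (inner faces x +-51, 36 high, 14 high near the mouth); the -y end is an open mouth without a wall. Point: middle of the floor, 2 mm above the worktop; z up. The nuts start between y -5 and +70 mm.
- nut1: A hazelnut in its shell, 18 mm across and 19 mm high, 10 g, smooth shell, rolls easily; its origin is its centre.
- nut2: A hazelnut in its shell, 18 mm across and 19 mm high, 10 g, smooth shell, rolls easily; its origin is its centre.
- nut3: A hazelnut in its shell, 18 mm across and 19 mm high, 10 g, smooth shell, rolls easily; its origin is its centre.
- nut4: A hazelnut in its shell, 18 mm across and 19 mm high, 10 g, smooth shell, rolls easily; its origin is its centre.
- nut5: A hazelnut in its shell, 18 mm across and 19 mm high, 10 g, smooth shell, rolls easily; its origin is its centre.
- dish_centre (a point): White round dish fixed on the grey inspection stand, itself fixed to the bench. Point: middle of the dish's inner floor, 16 mm above the worktop. Inside about 98 mm across at the floor; rim 112 mm across, 19 mm above this point. z up; the stand's steel column (12 mm thick, top 173 mm above the worktop) is on the +x side, 84 mm away.
- pointer_tip (a point): Tip of the red pointer on the stand's column; its height is the height at which the glass of the lens must be held (84 to 129 mm above the dish floor, differs from run to run). The tip stands 47 mm to the +x side of the dish's middle.
- lens_centre (a point): Hand lens, 108 mm long, 30 g: round glass in a ring 45 mm across, 9 mm thick, straight black handle. Point: centre of the glass, half-way through its thickness (4.5 mm above its underside). z is square to the glass, up as it lies; -y points along the handle, whose end is at y -86 mm.
- lens_handle (a point): Where to grip the lens's handle: axes as lens_centre, at y -57.5 mm of it, 5 mm above the underside. The handle is 12 mm wide, 8 thick and 63 long, its underside 1 mm above the worktop.
- scoop: The scoop itself; its origin is the middle of its underside, 25 mm below scoop_centre.
- lens: The hand lens itself; its origin is the middle of its underside, 31.5 mm from lens_centre toward the handle.
- stand: The inspection stand with its dish, column and pointer, fixed; base plate 178 (x) x 130 (y) x 13 mm high, reaching from x -69 to x +109 mm; origin under the middle of the dish, on the worktop; z up.
- vial_blue: Bystander: glass vial with a blue cap, 33 x 78 mm, standing front left. Origin at its foot.
- vial_white: Bystander: glass vial with a white cap, 33 x 78 mm, standing front left. Origin at its foot.
- tin: Bystander: flat dark green box, 65 x 97 x 27 mm. Origin under its middle.
- counter: Bystander: white hand tally counter, 80 x 52 x 20 mm. Origin under its middle.
Not all that is in view belongs to the job. Leave any purple look-alike of the scoop alone.

How it is judged:
By the outcome, as a careful person would: the job done as asked, in the order asked, and still so for the second after the job is handed in, while the arm keeps its last pose, push and grip.
It also fails if it takes over 64 s, if anything falls off the work surface, if the arm or the gripper's body presses on something with over 40 N, if the wrist force passes 120 N, or if a joint passes its speed limit or range.

## Robot

A 7-joint arm with a two-finger parallel gripper is mounted at the origin on a cart in front of the work surface, level with it; the furniture and walls round the work are solid. World frame = base frame: x ahead of the robot, y to its left, z up, the work surface at z = 0. Lengths are in m, angles in rad, forces in N, time in s.
With the tool pointing down it reaches from about 0.35 to 0.9 m from the base axis. Payload 8.1 kg.
Tool frame: the origin (TCP) lies at the centre of the arm's flange, where the gripper is bolted on; the fingertips stand 178 mm ahead of it and the grasp point (between the pads) lies 159 mm ahead of it; x points along the fingers, z is the direction in which the jaws open and shut, and the axes are right-handed (so a half turn about x gives the same grasp; the last joint's range is limited). The gripper opens to 92 mm and grips with 3 to 60 N. Pads are 19 mm wide; open, the fingers measure 130 mm over their backs; the gripper's body (75 mm by 190 mm) begins 47 mm behind the grasp point.
Start: joints at [-1.302, 0.434, 0.025, 1.573, -0.012, 1.134, -0.075], TCP at [0.227, 0.582, 0.405] pointing down, gripper open.
Joint ranges: [-2.62, 2.62], [-0.44, 2.09], [-1.27, 1.32], [0.08, 2.57], [-1.32, 4.46], [0.12, 2], [-2.74, 2.74]. Speed limits (rad/s): [2.22, 2.22, 3.01, 3.01, 3.14, 3.14, 3.14].

## Interface

Orientations are given as a rotation vector (axis times angle).
In Python, from cell import arm, get_image, search_frame, pinpoint gives the robot as it stands.
- The arm moves only by the tool arm_command, never from a script. Its argument "motion" is a list of rows, each a list of 7 numbers: the finger opening in mm, from 0 to 91.8, then the shift along the tool's x, y, z in mm, then the turn, a rotation vector about the tool's x, y, z in degrees. In form: [[fingers, x, y, z, ax, ay, az], ...]. A call has 1 to 5 rows; each row shifts and turns the commanded pose from where the row before left it, along the tool's axes as they then stand; what a row does not reach is not made up. A row lasts 1/8 s, in which the tool goes at most 62.5 mm and 10.7 degrees, less where a joint would pass 70% of its speed; a pose out of reach is approached as far as the arm can. A call with a gripper value outside its range is refused whole. The fingers move at their own pace and stop on an object; "newtons" is the grip in N (left out, the last holds). Time passes only in rows, so rows that do not move let the fingers close. It gives the time, the measured TCP pose, the force and the opening at its end, in the units of the state.
- arm.observe(): the state, without advancing time (a new reading comes with each control period).
- get_image(name): name is "side" or "top" or "wrist"; returns a dict with "frame" (400x640x3 uint8, red, green, blue), "range_z" (400x640 float32, m along the optical axis (not along the pixel's ray), 0 where there is no reading), "K" (3x3 intrinsics, pixels), "origin" and "rotation" of the camera in the world; the wrist camera has in their place "tool_from_camera" (4x4, takes a point from camera to tool coordinates, whose origin is the TCP and whose axes are the tool frame's). Camera axes: x right, y down, z forward; pixel columns grow to the right and rows downward; lengths in m; the calibration is good to about 2 mm. A picture is of the moment at which its call begins: read the wrist's pose just before it.
- arm.sign_off(): hands the job in, once; it reports no verdict.
Trained networks look in the newest picture that a camera, given by its name, has taken for a name from the list of things; names that differ only in an ending like _2 or _b are one class to them, and where a whole thing is asked for, a point or a joint stands for the part that bears it (a point fixed in the world has none). Each returns a list of dicts, best first, with "p" (0 to 1); they miss things now and then, are a little off and sometimes report something else, mostly with a low value. They report only what shows in the picture. A call takes as long as a camera call. They do not tell look-alikes from the thing itself.
- search_frame(camera, target): "point" ([x, y, z] in m, in world coordinates, good to about 4 mm: the middle of the surface that is visible of it).
- pinpoint(camera, target): "point" ([x, y, z] in m, in world coordinates, good to about 4 mm: a listed point, or the origin of a listed thing).
The state is a dict: "clock": time; "joints": joint angles; "dq": joint speeds; "joint_efforts": joint torques, N m; "position": TCP position; "ee_rot": TCP orientation; "force": force on the tool from outside, world axes, zero at the start; "ft_torque": the same for the moment, N m; "width": opening from 0.0 (shut) to 1.0 (fully open).
Only numpy, scipy, OpenCV 4.12 (cv2) and the standard library are available. Lean on these libraries where they do the work, as an engineer would, in place of code of your own. Each camera call takes 0.05 s, during which the arm holds its last target. There are 200 camera calls.

## Working session

There is one attempt and no reset: what is moved stays moved. The work goes in short steps, Python scripts to look and compute and a tool call to move; the robot and the scene stay as the last step left them, time stands still between calls to the robot, and variables do not carry over. Pictures are saved under pics/ and viewed, about 8 in all and at most 12, crops included, and the job is handed in when it is done.

Besides the shell and the picture viewer there is one more tool, called after "Emit:" as name(argument=value, ...) on one line, values as JSON. arm_command: Moves the arm, as the interface text tells. Its arguments: {"type":"object","properties":{"motion":{"type":"array"},"newtons":{"type":"number"}},"required":["motion"]}

```bash
ls; mkdir -p pics; python3 - <<'E'
from cell import arm,get_image,search_frame,pinpoint
import cv2,numpy as np
s=arm.observe(); print(s)
ims=[]
for c in ("top","side"):
    d=get_image(c); cv2.imwrite(f"pics/{c}0.png",d["frame"][:,:,::-1]); np.savez(f"pics/{c}0.npz",**d); print(c,d["K"].tolist(),d["origin"],np.round(d["rotation"],4).tolist())
    for t in ["scoop_centre","scoop_handle","scoop_trough","pan_floor","nut1","dish_centre","pointer_tip","lens_centre","lens_handle","stand","vial_blue","vial_white","tin","counter"]:
        print(c,t,[(np.round(r["point"],3).tolist(),round(r["p"],2)) for r in pinpoint(c,t)][:6])
E
```

```text
pics
{'clock': 0.0, 'joints': array([-1.30161151,  0.4352644 ,  0.024973  ,  1.57409835, -0.01158849,
        1.13400529, -0.07509137]), 'dq': array([ 2.11405970e-03,  9.15731153e-04, -1.06478756e-03, -6.83006889e-04,
        2.73622196e-03,  1.56144269e-03,  8.78970356e-05]), 'joint_efforts': array([-1.03957907e-03, -6.67836356e+01,  9.84502137e-01, -3.14461327e+01,
       -6.05132477e-02,  4.26825334e-02,  1.68616211e-04]), 'position': array([0.22699743, 0.58207474, 0.40391853]), 'ee_rot': array([-0.93210995,  1.36375768,  0.93038239]), 'force': array([-0.39159442, -0.87714289,  0.5184347 ]), 'ft_torque': array([-0.02561204,  0.0045036 ,  0.00366626]), 'width': 0.9983343483243949}
top [[377.0902734581359, 0.0, 323.8200033719806], [0.0, 377.0902734581359, 202.7402927469304], [0.0, 0.0, 1.0]] [0.3000107  0.0456923  1.19172759] [-2.1733, 2.0514, -0.2081]
top scoop_centre [([0.436, -0.019, 0.024], 0.87), ([0.378, 0.26, 0.029], 0.75)]
top scoop_handle [([0.402, 0.325, 0.024], 0.87), ([0.429, -0.08, 0.023], 0.71)]
top scoop_trough [([0.438, 0.028, 0.016], 0.85), ([0.362, 0.214, 0.023], 0
[... 1257 characters left out ...]
34, 0.021], 0.44)]
side nut1 [([0.622, 0.213, 0.011], 0.52), ([0.645, 0.226, 0.01], 0.35)]
side dish_centre [([0.603, -0.186, 0.016], 0.7)]
side pointer_tip [([0.649, -0.19, 0.134], 0.36)]
side lens_centre [([0.628, 0.205, 0.003], 0.66), ([0.604, -0.192, -0.0], 0.44), ([0.416, -0.332, 0.002], 0.43)]
side lens_handle [([0.43, -0.391, 0.001], 0.42)]
side stand [([0.603, -0.191, 0.001], 0.64), ([0.428, -0.083, 0.029], 0.34)]
side vial_blue [([0.441, 0.408, -0.002], 0.78)]
side vial_white [([0.468, 0.435, -0.001], 0.86), ([0.443, 0.032, 0.02], 0.73)]
side tin [([0.616, 0.43, 0.003], 0.74), ([0.441, 0.409, -0.003], 0.41)]
side counter [([0.35, 0.465, 0.002], 0.73), ([0.471, 0.435, -0.005], 0.32)]
```

```bash
python3 - <<'E'
import cv2
a=cv2.imread("pics/top0.png"); cv2.imwrite("pics/v1.png",cv2.resize(a,(800,500),interpolation=cv2.INTER_CUBIC))
E
```

```text
(no output)
```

View pics/v1.png

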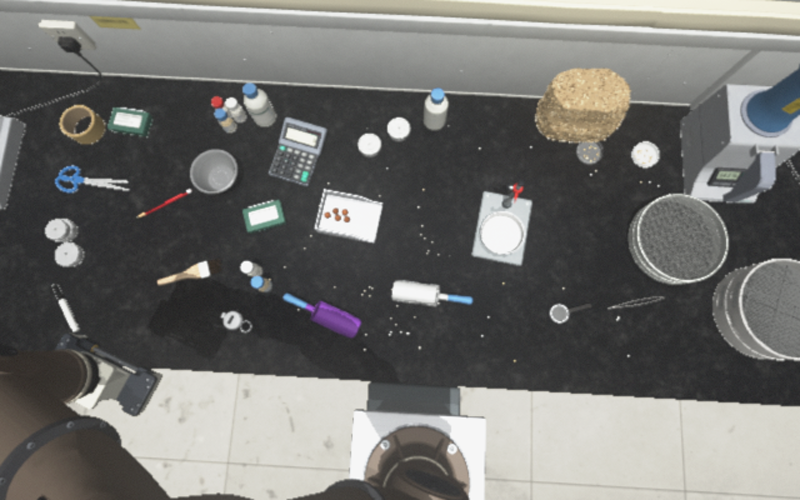

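```bash
cat > h.py <<'E'
import numpy as np,cv2
from scipy.spatial.transform import Rotation as R
def cloud(d,pose=None):
    """HxWx3 world points"""
    K=d["K"];z=d["range_z"];v,u=np.mgrid[:z.shape[0],:z.shape[1]]
    P=np.stack([(u-K[0,2])/K[0,0]*z,(v-K[1,2])/K[1,1]*z,z],-1)
    if pose is not None:
        T=d["tool_from_camera"];P=P@T[:3,:3].T+T[:3,3]
        W=P@R.from_rotvec(pose[1]).as_matrix().T+pose[0]
    else:
        r=np.asarray(d["rotation"]);M=R.from_rotvec(r).as_matrix() if r.shape==(3,) else r
        W=P@M.T+d["origin"]
    W[z==0]=np.nan
    return W
def snap(c):
    from cell import arm,get_image
    s=arm.observe();d=get_image(c)
    return d,cloud(d,(s["position"],s["ee_rot"]) if c=="wrist" else None),s
def axis(pts):
    c=pts.mean(0);u,s,vt=np.linalg.svd(pts-c,full_matrices=False);return c,vt[0]
def tool(s):
    return R.from_rotvec(s["ee_rot"]).as_matrix()
E
python3 - <<'E'
from h import *
from cell import arm
d=dict(np.load("pics/top0.npz"));W=cloud(d);f=d["frame"]
print(tool(arm.observe()).round(3).tolist())
hsv=cv2.cvtColor(f,cv2.COLOR_RGB2HSV)
print("table z",np.nanmedian(W[230:270,330:420,2]))
blue=(hsv[...,0]>95)&(hsv[...,0]<115)&(hsv[...,1]>100)
box=lambda x0,x1,y0,y1:(W[...,0]>x0)&(W[...,0]<x1)&(W[...,1]>y0)&(W[...,1]<y1)
p=W[blue&box(.38,.48,-.16,-.02)];c,a=axis(p[:,:2]);print("handle",len(p),c,np.median(p[:,2]),a,p.min(0),p.max(0))
p=W[(W[...,2]>.008)&box(.38,.48,-.16,.12)];c,a=axis(p[:,:2]);print("scoop",len(p),c,a,p.min(0),p.max(0))
br=(hsv[...,0]<15)&(hsv[...,1]>120)&box(.55,.72,.1,.32)
n,l,st,ce=cv2.connectedComponentsWithStats(br.astype(np.uint8))
for i in range(1,n):print("nut blob",st[i],W[l==i].mean(0).round(3))
p=W[(W[...,2]>.025)&box(.55,.72,.1,.32)&~br];print("walls",p.min(0),p.max(0))
g=f[:,:,::-1]
A=cv2.resize(g[145:275,215:385],None,fx=3.5,fy=3.5,interpolation=2);B=cv2.resize(g[220:275,425:540],None,fx=5,fy=5,interpolation=2)
o=np.zeros((600,800,3),np.uint8);o[:455,:595]=A[:455,:595]
o[325:,225:]=B[:275,:575]
cv2.imwrite("pics/v2.png",o)
E
```

```text
[[0.0, -0.932, 0.363], [-0.0, 0.363, 0.932], [-1.0, -0.0, 0.0]]
table z -0.0005583741413597298
handle 103 [ 0.43108587 -0.08503044] 0.0312017890431171 [-0.08425254 -0.99644443] [ 0.42237522 -0.11649564 -0.00679495] [ 0.43996541 -0.05609932  0.03776381]
scoop 324 [ 0.43972153 -0.01934765] [-0.12324391 -0.99237641] [ 0.41171985 -0.11215199  0.00802298] [0.47068101 0.08293858 0.05061615]
nut blob [267 168   3   2   6] [0.642 0.246 0.016]
nut blob [274 168   3   3   7] [0.641 0.222 0.019]
nut blob [261 171   3   3   7] [0.63  0.265 0.015]
nut blob [269 173   3   3   8] [0.624 0.238 0.017]
nut blob [276 174   3   3   8] [0.622 0.214 0.016]
walls [0.57161597 0.16614833 0.02504667] [0.69473011 0.29223843 0.04165051]
```

View pics/v2.png

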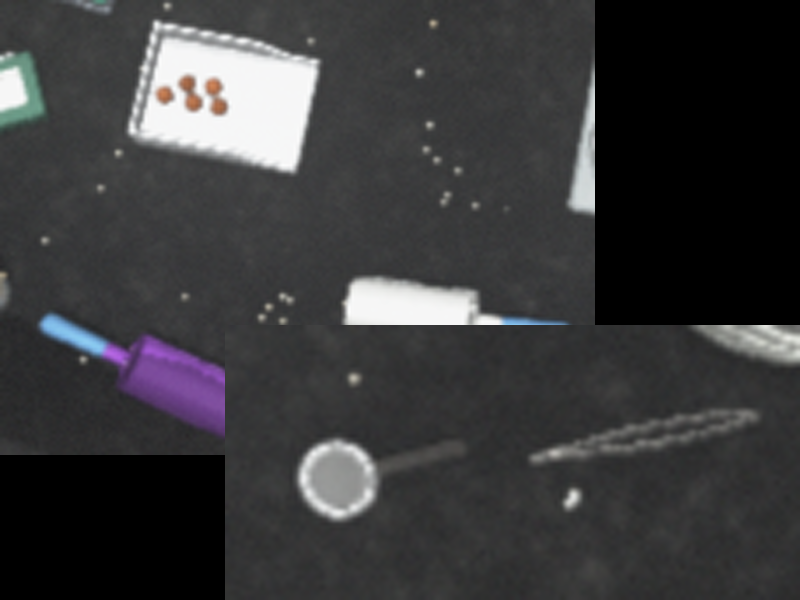

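```bash
cat >> h.py <<'E'
def Rdown(jaw_deg,pitch=0):
    """tool x down, jaw (z) at world yaw jaw_deg; pitch: turn about the jaw axis, deg"""
    a=np.radians(jaw_deg);z=np.array([np.cos(a),np.sin(a),0]);x=np.array([0,0,-1.]);
    return np.stack([x,np.cross(z,x),z],1)@R.from_euler("z",pitch,degrees=True).as_matrix()
def plan(p,M,n,frm=None):
    """n equal rows (screw motion) from the pose now (or frm) to p,M"""
    from scipy.linalg import logm,expm
    if frm is None:
        from cell import arm
        s=arm.observe();frm=(s["position"],tool(s))
    T=np.eye(4);T[:3,:3]=frm[1].T@M;T[:3,3]=frm[1].T@(np.array(p)-frm[0])
    r=expm(np.real(logm(T))/n)
    print("rows",n,(r[:3,3]*1e3).round(1).tolist(),R.from_matrix(r[:3,:3]).as_rotvec(degrees=True).round(2).tolist())
    return np.array(p),M
E
python3 - <<'E'
from h import *
d=dict(np.load("pics/top0.npz"));M=R.from_rotvec(d["rotation"]).as_matrix();K=d["K"];o=d["origin"]
def ray(u,v,z):
    r=M@np.linalg.solve(K,[u,v,1.]);return o+r*(z-o[2])/r[2]
for (u,v),z in zip([(155,22),(130,135),(320,60),(297,172)],[.036,.036,.014,.014]):print(ray(215+u/3.5,145+v/3.5,z).round(3))
for u,v in [(338,480),(380,467),(466,449)]:print("lens",ray(425+(u-225)/5,220+(v-325)/5,.005).round(3))
plan([.430,-.083,.28],Rdown(-4.8),16)
E
```

```text
[0.692 0.275 0.036]
[0.584 0.288 0.036]
[0.672 0.123 0.014]
[0.564 0.137 0.014]
lens [ 0.41  -0.337  0.005]
lens [ 0.42  -0.363  0.005]
lens [ 0.434 -0.418  0.005]
rows 16 [7.8, -44.5, -13.8] [4.59, 0.0, 0.0]
```

Emit:
arm_command(motion=[[91.8,7.8,-44.5,-13.8,4.6,0,0],[91.8,7.8,-44.5,-13.8,4.6,0,0],[91.8,7.8,-44.5,-13.8,4.6,0,0],[91.8,7.8,-44.5,-13.8,4.6,0,0],[91.8,7.8,-44.5,-13.8,4.6,0,0]], newtons=30)

```text
clock: 2.12
position: [0.3837, 0.4098, 0.3656]
ee_rot: [-0.621, 1.479, 0.621]
force: [0.9, -0.2, 0.3]
width: 0.996
```

Emit:
arm_command(motion=[[91.8,7.8,-44.5,-13.8,4.6,0,0],[91.8,7.8,-44.5,-13.8,4.6,0,0],[91.8,7.8,-44.5,-13.8,4.6,0,0],[91.8,7.8,-44.5,-13.8,4.6,0,0],[91.8,7.8,-44.5,-13.8,4.6,0,0]])

```text
clock: 2.75
position: [0.4596, 0.1911, 0.3267]
ee_rot: [-0.308, 1.548, 0.309]
force: [0.8, -0.5, 0.1]
width: 1.0
```

Emit:
arm_command(motion=[[91.8,7.8,-44.5,-13.8,4.6,0,0],[91.8,7.8,-44.5,-13.8,4.6,0,0],[91.8,7.8,-44.5,-13.8,4.6,0,0],[91.8,7.8,-44.5,-13.8,4.6,0,0],[91.8,7.8,-44.5,-13.8,4.6,0,0]])

```text
clock: 3.38
position: [0.444, -0.0399, 0.2878]
ee_rot: [0.006, 1.57, -0.006]
force: [0.4, -0.7, 0.0]
width: 0.997
```

Emit:
arm_command(motion=[[91.8,7.8,-44.5,-13.8,4.6,0,0],[91.8,0,0,0,0,0,0]])

```text
clock: 3.62
position: [0.4287, -0.0859, 0.2798]
ee_rot: [0.072, 1.57, -0.073]
force: [-0.2, 1.0, 0.6]
width: 0.998
```

```bash
python3 - <<'E'
from h import *
from cell import pinpoint
d,W,s=snap("wrist");f=d["frame"];hsv=cv2.cvtColor(f,cv2.COLOR_RGB2HSV)
print(tool(s).round(3).tolist())
cv2.imwrite("pics/w1.png",f[:,:,::-1])
blue=(hsv[...,0]>95)&(hsv[...,0]<120)&(hsv[...,1]>100)&(W[...,0]>.37)&(W[...,0]<.5)&(W[...,1]<0)&(W[...,1]>-.16)
p=W[blue&(W[...,2]>.028)];c,a=axis(p[:,:2]);print("handle",len(p),c,np.median(p[:,2]),a,p.min(0),p.max(0),np.ptp(p,0))
for t in ["scoop_handle","scoop_centre","scoop_trough"]:print(t,[(np.round(r["point"],3).tolist(),round(r["p"],2)) for r in pinpoint("wrist",t)][:3])
E
```

```text
[[-0.001, 0.092, 0.996], [-0.001, 0.996, -0.092], [-1.0, -0.001, -0.001]]
handle 1517 [ 0.43196601 -0.08250448] 0.03261139122913964 [-0.08019679 -0.99677905] [ 0.42101381 -0.11373752  0.02801427] [ 0.44103621 -0.05324759  0.03622366] [0.02002241 0.06048994 0.00820939]
scoop_handle [([0.432, -0.082, 0.024], 0.8)]
scoop_centre [([0.44, -0.019, 0.025], 0.64)]
scoop_trough [([0.441, 0.028, 0.017], 0.72)]
```

View pics/w1.png

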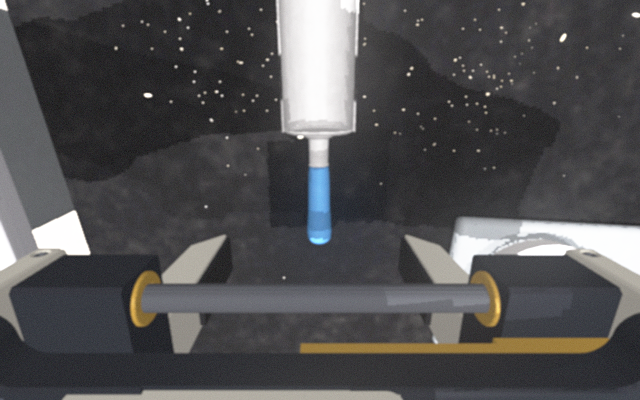

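Emit:
arm_command(motion=[[91.8,40,2.5,3,-0.6,0,0],[91.8,35,0,0,0,0,0],[91.8,20,0,0,0,0,0],[20,0,0,0,0,0,0],[5,0,0,0,0,0,0]], newtons=45)

```text
clock: 4.45
position: [0.4337, -0.0801, 0.1856]
ee_rot: [0.058, 1.569, -0.058]
force: [0.9, 0.2, 0.6]
width: 0.827
```

Emit:
arm_command(motion=[[5,0,0,0,0,0,0],[5,0,0,0,0,0,0],[5,0,0,0,0,0,0]])

```text
clock: 4.82
position: [0.4333, -0.0806, 0.1853]
ee_rot: [0.059, 1.569, -0.059]
force: [-0.6, 0.1, -0.2]
width: 0.511
```

Emit:
arm_command(motion=[[5,0,0,0,0,0,0],[5,0,0,0,0,0,0],[5,0,0,0,0,0,0],[5,0,0,0,0,0,0],[5,0,0,0,0,0,0]])

```text
clock: 5.45
position: [0.4332, -0.0807, 0.1849]
ee_rot: [0.059, 1.57, -0.059]
force: [-0.9, -0.6, 1.2]
width: 0.168
```

Emit:
arm_command(motion=[[5,-10,0,0,0,0,0],[5,-30,0,0,0,0,0],[5,-30,0,0,0,0,0],[5,0,0,0,0,0,0]])

```text
clock: 5.95
position: [0.4339, -0.0807, 0.257]
ee_rot: [0.059, 1.566, -0.059]
force: [0.5, 1.3, -1.3]
width: 0.172
```

```bash
python3 - <<'E'
from h import *
from cell import pinpoint
d,W,s=snap("wrist");f=d["frame"];print(s["position"],s["width"],s["force"])
cv2.imwrite("pics/w2.png",f[:,:,::-1]);p0=s["position"]-[0,0,.159]
for t in ["scoop_handle","scoop_centre","scoop_trough"]:print(t,[(np.round((np.array(r["point"])-p0)@tool(s),3).tolist(),round(r["p"],2)) for r in pinpoint("wrist",t)][:3])
d,W,_=snap("side");m=(W[...,2]>.05)&(abs(W[...,0]-.44)<.06)&(W[...,1]>-.02)&(W[...,1]<.14)&(W[...,2]<.16)
p=W[m];print(len(p),p.min(0),p.max(0))
for y in np.arange(0,.1,.02):
  q=p[abs(p[:,1]-y)<.01]
  if len(q):print(y,q[:,2].min(),q[:,2].max(),q[:,0].min(),q[:,0].max())
# goal: handle so that nose is 20 mm outside the mouth, high
plan([.600,-.045,.265],Rdown(-7.2),6)
E
```

```text
[ 0.43390148 -0.08072675  0.25696445] 0.17197409308889985 [ 0.4663027   1.34334492 -1.25664394]
scoop_handle [([0.001, -0.002, -0.0], 0.67)]
scoop_centre [([0.003, 0.062, 0.003], 0.94)]
scoop_trough [([0.009, 0.109, -0.003], 0.81), ([0.0, 0.063, 0.003], 0.16)]
214 [ 0.41283391 -0.01977669  0.0640703 ] [0.46880892 0.08890566 0.11370902]
0.0 0.06407030340723563 0.10083074223655275 0.41283390625953464 0.4647985192250732
0.02 0.06558031435616274 0.09863592516233555 0.4143032467309276 0.4663263059559197
0.04 0.06527772642230789 0.09878107330929997 0.41567566256081356 0.4678531797359806
0.06 0.0667027527109103 0.09546082981492199 0.41650907869762377 0.4688089237251085
0.08 0.06602322560629015 0.08753736459134853 0.4192373367554186 0.46747158519968357
rows 6 [-1.8, 8.6, 27.2] [0.48, -0.01, 0.0]
```

```bash
python3 - <<'E'
from h import *
a=plan([.595,-.0635,.225],Rdown(-7.2),6)
b=plan([.595,-.0635,.190],Rdown(-7.2,-1),3,a)
C=np.array([.629,.2065]);dd=np.array([.125,.992])
for Y in(.03,.066):
  t=C+dd*(Y-.167);print(t);plan([*t,.190],Rdown(-7.2,-1),10,b)
E
```

```text
rows 6 [4.9, 5.4, 26.6] [0.48, -0.01, 0.0]
rows 3 [11.7, 0.1, -0.0] [0.0, -0.0, -0.33]
[0.611875 0.070596]
rows 10 [-0.2, 13.5, -0.0] [0.0, 0.0, 0.0]
[0.616375 0.106308]
rows 10 [-0.3, 17.1, -0.0] [0.0, 0.0, 0.0]
```

Emit:
arm_command(motion=[[5,0,5.4,26.6,0.5,0,0],[5,6,5.4,26.6,0.5,0,0],[5,6,5.4,26.6,0.5,0,0],[5,6,5.4,26.6,0.5,0,0],[5,6,5.4,26.6,0.5,0,0]])

```text
clock: 6.82
position: [0.5686, -0.066, 0.2296]
ee_rot: [0.094, 1.571, -0.094]
force: [-0.4, 0.3, -0.5]
width: 0.169
```

Emit:
arm_command(motion=[[5,6,5.4,26.6,0.5,0,0],[5,10,0,0,0,0,-1],[5,0,0,0,0,0,0]])

```text
clock: 7.2
position: [0.5939, -0.0637, 0.2131]
ee_rot: [0.086, 1.574, -0.114]
force: [0.6, 0.2, -0.6]
width: 0.167
```

```bash
python3 - <<'E'
from h import *
d,W,s=snap("wrist");f=d["frame"];print(s["position"],tool(s).round(3).tolist(),s["width"])
hsv=cv2.cvtColor(f,cv2.COLOR_RGB2HSV)
cv2.imwrite("pics/w3.png",f[:,:,::-1])
C=np.array([.629,.2065]);D=np.array([.125,.992]);E=np.array([.992,-.125])
d2,W2,_=snap("top")
for W_,f_ in((W,f),(W2,d2["frame"])):
  hsv=cv2.cvtColor(f_,cv2.COLOR_RGB2HSV)
  br=((hsv[...,0]<15)&(hsv[...,1]>120)&(W_[...,1]>.18)&(W_[...,1]<.3)&(abs(W_[...,0]-.63)<.07)).astype(np.uint8)
  n,l,st,ce=cv2.connectedComponentsWithStats(br)
  for i in range(1,n):
    if st[i,4]>3:
      q=np.nanmean(W_[l==i],0);print(st[i,4],q.round(3),"pan",((q[:2]-C)@E).round(4),((q[:2]-C)@D).round(4))
E
```

```text
[ 0.59387143 -0.06374628  0.21311671] [[-0.006, 0.127, 0.992], [-0.018, 0.992, -0.127], [-1.0, -0.018, -0.004]] 0.16732319841208126
6 [0.642 0.246 0.016] pan 0.0083 0.0406
7 [0.641 0.222 0.018] pan 0.0103 0.0166
6 [0.63  0.265 0.017] pan -0.0066 0.0577
7 [0.624 0.238 0.018] pan -0.0092 0.031
7 [0.622 0.214 0.018] pan -0.0082 0.0062
```

View pics/w3.png

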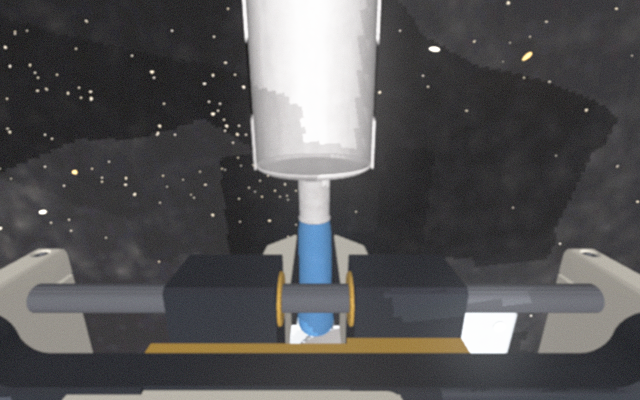

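Emit:
arm_command(motion=[[5,12,0,1,0,0,0],[5,10,0,0,0,0,0],[5,0,0,0,0,0,0],[5,-0.3,15,0,0,0,0],[5,-0.4,20,0,0,0,0]])

```text
clock: 7.92
position: [0.6009, -0.0285, 0.1933]
ee_rot: [0.087, 1.569, -0.114]
force: [0.0, 0.2, -0.5]
width: 0.17
```

Emit:
arm_command(motion=[[5,-0.4,20,0,0,0,0],[5,-0.3,15,0,0,0,0],[5,-0.2,10,0,0,0,0],[5,-0.2,10,0,0,0,0],[5,-0.2,8,0,0,0,0]])

```text
clock: 8.55
position: [0.6086, 0.0332, 0.1932]
ee_rot: [0.087, 1.57, -0.114]
force: [0.3, 0.7, -0.3]
width: 0.173
```

```bash
cat > nuts.py <<'E'
from h import *
C=np.array([.629,.2065]);D=np.array([.125,.992]);E=np.array([.992,-.125])
d,W,s=snap("top");t=tool(s);print("tcp",s["position"].round(4),"F",s["force"].round(1),"nose pan y",((s["position"][:2]-C)@D+.164).round(4),"lat",((s["position"][:2]-C)@E).round(4))
hsv=cv2.cvtColor(d["frame"],cv2.COLOR_RGB2HSV)
br=((hsv[...,0]<15)&(hsv[...,1]>110)&(W[...,1]<.32)&(W[...,1]>-.32)&(W[...,0]>.5)&(W[...,0]<.72)&(W[...,2]<.2)).astype(np.uint8)
n,l,st,ce=cv2.connectedComponentsWithStats(br)
for i in range(1,n):
  if st[i,4]>2:
    q=np.nanmean(W[l==i],0);print(st[i,4],q.round(3),"pan",((q[:2]-C)@E).round(4),((q[:2]-C)@D).round(4))
E
python3 nuts.py
```

```text
tcp [0.6086 0.0332 0.1932] F [ 0.3  0.7 -0.3] nose pan y -0.0105 lat 0.0015
43 [ 0.684 -0.197  0.13 ] pan 0.1045 -0.393
8 [0.642 0.245 0.018] pan 0.0078 0.0403
12 [0.64  0.221 0.017] pan 0.0093 0.016
11 [0.63  0.266 0.017] pan -0.0061 0.0587
10 [0.624 0.238 0.018] pan -0.0085 0.0305
9 [0.622 0.215 0.017] pan -0.0079 0.0073
```

Emit:
arm_command(motion=[[5,3.2,0,0,0,0,0],[5,0,0,0,0,0,0],[5,-0.1,8,0,0,0,0],[5,-0.1,8,0,0,0,0],[5,-0.1,8,0,0,0,0]])

```text
clock: 9.22
position: [0.6117, 0.0575, 0.1899]
ee_rot: [0.086, 1.569, -0.113]
force: [0.1, 0.2, -0.7]
width: 0.17
```

Emit:
arm_command(motion=[[5,-0.1,8,0,0,0,0],[5,-0.1,8,0,0,0,0],[5,-0.1,8,0,0,0,0],[5,-0.1,8,0,0,0,0],[5,0,0,0,0,0,0]])

```text
clock: 9.85
position: [0.6157, 0.0894, 0.1897]
ee_rot: [0.086, 1.57, -0.113]
force: [0.1, -0.8, -0.6]
width: 0.17
```

```bash
python3 nuts.py
```

```text
tcp [0.6157 0.0894 0.1897] F [ 0.1 -0.8 -0.6] nose pan y 0.0462 lat 0.0015
43 [ 0.684 -0.197  0.13 ] pan 0.1045 -0.393
6 [0.66  0.271 0.018] pan 0.0226 0.0678
```

Emit:
arm_command(motion=[[5,0,6,0,0,0,0],[5,0,6,0,0,0,0],[5,0,5,0,0,0,0],[5,0,3,0,0,0,0],[5,0,0,0,0,0,0]])

```text
clock: 10.52
position: [0.6181, 0.1056, 0.1893]
ee_rot: [0.085, 1.57, -0.118]
force: [-0.8, -9.1, 0.3]
width: 0.173
```

```bash
python3 nuts.py; python3 - <<'E'
from h import *
for c in("top","side"):
  d,W,s=snap(c);cv2.imwrite(f"pics/{c}5.png",d["frame"][:,:,::-1])
  m=(abs(W[...,1]-.21)<.13)&(abs(W[...,0]-.63)<.09)&(W[...,2]<.2);v,u=np.where(m);print(u.min(),u.max(),v.min(),v.max())
t=cv2.imread("pics/top5.png")[145:210,240:340];a=cv2.imread("pics/side5.png")
b=a[max(0,v.min()-10):v.max()+10,max(0,u.min()-15):u.max()+15]
T=cv2.resize(t,None,fx=4,fy=4,interpolation=2);B=cv2.resize(b,None,fx=3.5,fy=3.5,interpolation=2)
h=max(T.shape[0],B.shape[0]);o=np.zeros((min(h,600),800,3),np.uint8);o[:T.shape[0],:400]=T;B=B[:600,:400];o[:B.shape[0],400:400+B.shape[1]]=B
cv2.imwrite("pics/v5.png",o)
E
```

```text
tcp [0.6181 0.1056 0.1893] F [-0.8 -9.1  0.3] nose pan y 0.0625 lat 0.0018
43 [ 0.684 -0.197  0.13 ] pan 0.1046 -0.393
239 318 145 203
246 316 183 272
```

View pics/v5.png

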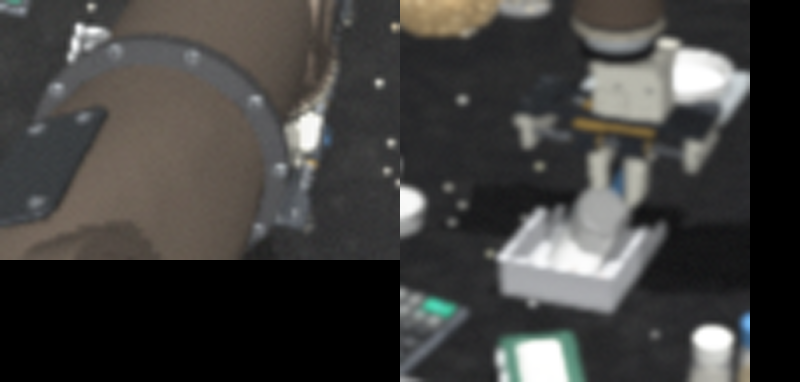

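Emit:
arm_command(motion=[[5,0.2,-10.3,0,0,0,3],[5,0.2,-8.3,0,0,0,3],[5,0.4,-11.1,0,0,0,4],[5,0.4,-11.1,0,0,0,4],[5,0.6,-13.9,0,0,0,5]])

```text
clock: 11.3
position: [0.6112, 0.0534, 0.1814]
ee_rot: [0.345, 1.534, 0.147]
force: [-0.4, -3.8, -1.5]
width: 0.167
```

Emit:
arm_command(motion=[[5,0.6,-13.9,0,0,0,5],[5,0,0,0,0,0,0],[5,-15,0,0,0,0,0],[5,-30,0,0,0,0,0],[5,-30,0,0,0,0,0]])

```text
clock: 11.92
position: [0.6061, 0.0146, 0.2479]
ee_rot: [0.409, 1.52, 0.217]
force: [0.6, 0.3, 0.1]
width: 0.167
```

```bash
python3 nuts.py; python3 - <<'E'
from h import *
d,W,s=snap("wrist");print(tool(s).round(3).tolist(),s["width"]);cv2.imwrite("pics/w6.png",d["frame"][:,:,::-1])
E
```

```text
tcp [0.6061 0.0146 0.2479] F [0.6 0.3 0.1] nose pan y -0.0292 lat 0.0013
28 [ 0.681 -0.201  0.121] pan 0.1031 -0.3981
13 [0.66  0.268 0.017] pan 0.0236 0.0649
13 [0.628 0.222 0.095] pan -0.0026 0.0158
12 [0.638 0.271 0.018] pan 0.0013 0.0648
13 [0.617 0.274 0.018] pan -0.0203 0.0652
12 [0.599 0.26  0.017] pan -0.036 0.0491
[[0.054, 0.114, 0.992], [0.386, 0.914, -0.126], [-0.921, 0.39, 0.005]] 0.16956462175410553
```

View pics/w6.png

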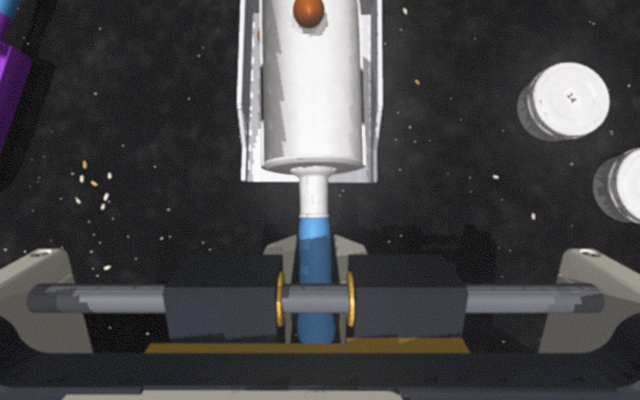

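```bash
cat >> h.py <<'E'
C=np.array([.629,.2065]);D=np.array([.125,.992]);E=np.array([.992,-.125])
def scoop(Y,lat,pitch,lipz,yaw=-7.2):
    """tool pose for the lip at pan (lat,Y), height lipz, nose pitched up by pitch"""
    t=np.radians(pitch);a=.1665*np.cos(t)+.0255*np.sin(t);h=.1665*np.sin(t)-.0255*np.cos(t)
    g=np.array([*(C+D*(Y-a)+E*lat),lipz-h]);M=Rdown(yaw,pitch);return g-M[:,0]*.159,M
E
python3 - <<'E'
from h import *
from cell import arm
s=arm.observe();print(s["clock"])
a=plan(*scoop(.03,.0135,18,.06),4); print(a[0])
b=plan(*scoop(.045,.0135,8,.012),4,a);print(b[0])
c=plan(*scoop(.051,.0135,-1,.002),3,b);print(c[0])
e=plan(*scoop(.072,.0135,-1,.002),7,c);print(e[0])
E
```

```text
12.025
rows 4 [16.3, -3.8, 2.6] [0.02, 0.09, -1.24]
[0.61920506 0.02092524 0.1840186 ]
rows 4 [5.5, 8.9, -0.0] [-0.0, 0.0, -2.5]
[0.62418999 0.06041735 0.17153214]
rows 3 [-5.0, 11.6, -0.0] [0.0, -0.0, -3.0]
[0.62836109 0.09345618 0.18937773]
rows 7 [-0.1, 3.0, -0.0] [0.0, 0.0, 0.0]
[0.63098609 0.11428818 0.18937773]
```

Emit:
arm_command(motion=[[5,16.3,-3.8,2.7,0,0,-1.2],[5,16.3,-3.8,2.7,0,0,-1.2],[5,16.3,-3.8,2.6,0,0,-1.2],[5,16.3,-3.8,2.6,0,0,-1.2],[5,0,0,0,0,0,0]], newtons=60)

```text
clock: 12.65
position: [0.6176, 0.0215, 0.178]
ee_rot: [0.347, 1.536, 0.15]
force: [0.0, 0.5, 0.8]
width: 0.166
```

```bash
python3 nuts.py;python3 - <<'E'
from h import *
b=plan(*scoop(.045,.0135,8,.012),4)
E
```

```text
tcp [0.6176 0.0215 0.178 ] F [0.  0.5 0.8] nose pan y -0.021 lat 0.0118
43 [ 0.684 -0.197  0.13 ] pan 0.1045 -0.393
12 [0.661 0.269 0.017] pan 0.0241 0.0655
13 [0.639 0.27  0.018] pan 0.0017 0.0644
9 [0.641 0.203 0.022] pan 0.0128 -0.0021
14 [0.617 0.273 0.017] pan -0.0199 0.0648
12 [0.599 0.26  0.018] pan -0.0362 0.0489
rows 4 [4.2, 9.2, 0.4] [-0.02, -0.01, -2.55]
```

```bash
python3 - <<'E'
from h import *
from cell import pinpoint
d,W,s=snap("wrist");M=tool(s);L=(W-s["position"])@M-[.159,0,0]  # grasp-point coords, tool axes
f=d["frame"];cv2.imwrite("pics/w7.png",f[:,:,::-1]);hsv=cv2.cvtColor(f,cv2.COLOR_RGB2HSV)
for v in range(0,340,20):
  q=L[v,300:330];print(v,np.nanmedian(q,0).round(4),W[v,315].round(3),f[v,315])
for t in ["scoop_handle","scoop_centre","scoop_trough","nut1"]:print(t,[(np.round((np.array(r["point"])-s["position"])@M-[.159,0,0],3).tolist(),np.round(r["point"],3).tolist(),round(r["p"],2)) for r in pinpoint("wrist",t)][:3])
E
```

```text
0 [ 0.0667  0.1341 -0.0004] [0.641 0.208 0.021] [151 106  83]
20 [ 0.0458  0.1197 -0.0004] [0.64  0.197 0.022] [170 101  64]
40 [ 0.061   0.1127 -0.0004] [0.64  0.196 0.005] [129 122 123]
60 [ 0.0582  0.1019 -0.0004] [0.638 0.185 0.004] [241 239 240]
80 [ 0.0544  0.0911 -0.0004] [0.637 0.173 0.006] [243 241 241]
100 [ 0.0511  0.0802 -0.0004] [0.635 0.162 0.005] [244 243 243]
120 [ 0.048   0.0694 -0.0004] [0.634 0.151 0.004] [244 243 242]
140 [ 0.0447  0.0585 -0.0004] [0.633 0.14  0.003] [246 245 246]
160 [-0.0066  0.0567 -0.0003] [0.63  0.122 0.052] [197 191 190]
180 [ 0.0085  0.0442 -0.0004] [0.629 0.115 0.035] [245 244 245]
200 [ 0.0063  0.035  -0.0004] [0.628 0.105 0.034] [245 244 244]
220 [ 0.0027  0.0261 -0.0004] [0.627 0.096 0.034] [102 166 222]
240 [-0.0005  0.0172 -0.0004] [0.626 0.087 0.035] [ 61  94 122]
260 [-0.0032  0.0081 -0.0004] [0.625 0.077 0.035] [ 57  92 121]
280 [-0.0065 -0.0007 -0.0004] [0.623 0.068 0.035] [ 58  91 119]
300 [-0.0642  0.0291 -0.0003] [0.625 0.078 0.098] [122 126 131]
320 [-0.0131 -0.018  -0.0004] [0.621 0.05  0.035] [ 63  88 120]
scoop_handle [([0.004, -0.002, 0.003], [0.626, 0.07, 0.023], 0.87)]
scoop_centre [([0.02, 0.059, 0.001], [0.632, 0.132, 0.027], 0.92)]
scoop_trough [([0.04, 0.104, -0.001], [0.637, 0.181, 0.022], 0.59)]
nut1 [([0.054, 0.121, 0.002], [0.642, 0.201, 0.014], 0.97)]
```

View pics/w7.png

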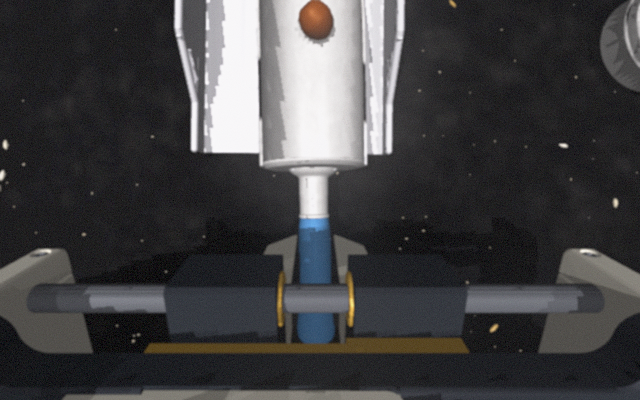

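Emit:
arm_command(motion=[[5,1.3,3.8,1.5,0,0,0],[5,1.3,3.8,0,0,0,0],[5,1.3,3.8,0,0,0,0],[5,1.3,3.8,0,0,0,0],[5,1.3,3.8,0,0,0,0]])

```text
clock: 13.58
position: [0.6218, 0.0407, 0.1794]
ee_rot: [0.347, 1.534, 0.149]
force: [-1.2, -0.4, 0.7]
width: 0.169
```

Emit:
arm_command(motion=[[5,0.8,2.4,0,0,0,0],[5,0.8,2.4,0,0,0,0],[5,0.8,2.4,0,0,0,0],[5,0.8,2.4,0,0,0,0],[5,0,0,0,0,0,0]])

```text
clock: 14.2
position: [0.6231, 0.0493, 0.1794]
ee_rot: [0.347, 1.533, 0.147]
force: [-0.7, -4.6, 1.7]
width: 0.162
```

```bash
cat > st.py <<'E'
from h import *
from cell import arm
s=arm.observe();M=tool(s);G=s["position"]+M[:,0]*.159
L=G[:2]-C
print("clock",s["clock"],"F",s["force"].round(1),"G",G.round(4),"lipY",(L@D+.1665).round(4),"lat",(L@E).round(4),"pitch",np.degrees(np.arcsin(M[2,1])).round(1),"w",round(s["width"],3))
E
python3 st.py; python3 nuts.py
```

```text
clock 14.2 F [-0.7 -4.6  1.7] G [0.6295 0.0984 0.0282] lipY 0.0593 lat 0.0141 pitch 18.1 w 0.162
tcp [0.6231 0.0493 0.1794] F [-0.7 -4.6  1.7] nose pan y 0.0074 lat 0.0138
43 [ 0.684 -0.197  0.13 ] pan 0.1046 -0.393
13 [0.661 0.269 0.017] pan 0.0244 0.066
14 [0.639 0.271 0.018] pan 0.002 0.0655
9 [0.644 0.229 0.02 ] pan 0.0117 0.0242
14 [0.617 0.273 0.017] pan -0.0199 0.0648
12 [0.599 0.26  0.017] pan -0.036 0.0491
```

Emit:
arm_command(motion=[[5,0.7,1.9,0,0,0,0],[5,0.7,1.9,0,0,0,0],[5,0.7,1.9,0,0,0,0],[5,0,0,0,0,0,0]])

```text
clock: 14.75
position: [0.6239, 0.0513, 0.1793]
ee_rot: [0.347, 1.532, 0.141]
force: [-4.4, -17.1, 8.7]
width: 0.162
```

```bash
python3 st.py; python3 nuts.py
```

```text
clock 14.75 F [ -4.4 -17.1   8.7] G [0.6307 0.0996 0.028 ] lipY 0.0607 lat 0.015 pitch 17.9 w 0.162
tcp [0.6239 0.0513 0.1793] F [ -4.4 -17.1   8.7] nose pan y 0.0094 lat 0.0144
42 [ 0.684 -0.196  0.13 ] pan 0.1045 -0.3929
12 [0.663 0.269 0.016] pan 0.0258 0.066
15 [0.641 0.271 0.018] pan 0.0034 0.0655
9 [0.646 0.229 0.021] pan 0.0138 0.0242
14 [0.618 0.274 0.016] pan -0.0196 0.0651
12 [0.599 0.26  0.018] pan -0.0362 0.0489
```

Emit:
arm_command(motion=[[5,0,0,-5,0,0,0],[5,0.2,0.6,-5,0,0,0],[5,0.2,0.6,5,0,0,0],[5,0.2,0.6,5,0,0,0],[5,0.2,0.6,-5,0,0,0]])

```text
clock: 15.42
position: [0.6205, 0.0533, 0.1799]
ee_rot: [0.347, 1.529, 0.139]
force: [1.2, -19.5, 11.5]
width: 0.166
```

```bash
python3 st.py; python3 nuts.py
```

```text
clock 15.425 F [  1.2 -19.5  11.5] G [0.6278 0.1015 0.0286] lipY 0.0622 lat 0.0119 pitch 17.8 w 0.166
tcp [0.6205 0.0533 0.1799] F [  1.2 -19.5  11.5] nose pan y 0.011 lat 0.0107
42 [ 0.683 -0.197  0.13 ] pan 0.1043 -0.3932
11 [0.663 0.269 0.017] pan 0.0259 0.0663
12 [0.642 0.271 0.018] pan 0.0045 0.0655
12 [0.646 0.231 0.019] pan 0.0135 0.0265
14 [0.617 0.273 0.017] pan -0.0199 0.0648
12 [0.599 0.26  0.017] pan -0.036 0.0491
```

Emit:
arm_command(motion=[[5,-1.9,-5.7,0,0,0,0],[5,-4,8.4,1.5,0,0,-2.5],[5,0,0,0,0,0,0]])

```text
clock: 15.85
position: [0.6212, 0.0589, 0.186]
ee_rot: [0.312, 1.539, 0.112]
force: [-0.2, -8.4, 0.6]
width: 0.164
```

```bash
python3 st.py; python3 nuts.py; python3 - <<'E'
from h import *
d,W,s=snap("wrist");M=tool(s)
for v in range(0,240,15):
  q=W[v,306:324];print(v,np.nanmedian(q,0).round(4),d["frame"][v,315])
E
```

```text
clock 15.85 F [-0.2 -8.4  0.6] G [0.627  0.1011 0.0328] lipY 0.0617 lat 0.0112 pitch 15.5 w 0.164
tcp [0.6212 0.0589 0.186 ] F [-0.2 -8.4  0.6] nose pan y 0.0166 lat 0.0108
43 [ 0.684 -0.197  0.13 ] pan 0.1046 -0.3931
28 [0.649 0.269 0.017] pan 0.0124 0.0644
10 [0.643 0.231 0.019] pan 0.0111 0.0259
14 [0.617 0.273 0.017] pan -0.02 0.0647
12 [0.599 0.259 0.018] pan -0.0364 0.0487
0 [0.6441 0.2369 0.0215] [153  89  50]
15 [0.6433 0.2301 0.0207] [155  93  54]
30 [0.6427 0.2253 0.0148] [101  69  59]
45 [0.6423 0.2221 0.0043] [235 233 233]
60 [0.6412 0.2136 0.0044] [234 232 231]
75 [0.6401 0.2053 0.0047] [231 229 229]
90 [0.639  0.1968 0.0047] [231 228 228]
105 [0.6379 0.1886 0.0052] [238 234 234]
120 [0.6368 0.18   0.0052] [236 234 234]
135 [0.6357 0.1716 0.0052] [240 237 237]
150 [0.6346 0.1632 0.0057] [239 238 237]
165 [0.6331 0.1519 0.0479] [109 107 107]
180 [0.6323 0.1456 0.0369] [238 237 239]
195 [0.6314 0.1385 0.0371] [237 235 238]
210 [0.6305 0.1315 0.037 ] [238 237 238]
225 [0.6295 0.1245 0.0379] [ 64  87 113]
```

Emit:
arm_command(motion=[[5,0.4,1.5,0,0,0,0],[5,0.4,1.5,3,0,0,0],[5,0.4,1.5,-3,0,0,0],[5,0.4,1.5,3,0,0,0],[5,0,0,0,0,0,0]])

```text
clock: 16.58
position: [0.6248, 0.0644, 0.1856]
ee_rot: [0.314, 1.539, 0.112]
force: [-0.3, 0.2, -0.2]
width: 0.165
```

```bash
python3 st.py; python3 nuts.py
```

```text
clock 16.575 F [-0.3  0.2 -0.2] G [0.6305 0.1068 0.0325] lipY 0.0678 lat 0.0139 pitch 15.6 w 0.165
tcp [0.6248 0.0644 0.1856] F [-0.3  0.2 -0.2] nose pan y 0.0225 lat 0.0136
43 [ 0.683 -0.197  0.13 ] pan 0.1044 -0.393
31 [0.647 0.269 0.021] pan 0.0101 0.0647
12 [0.648 0.245 0.018] pan 0.0137 0.0401
13 [0.617 0.274 0.017] pan -0.02 0.0654
12 [0.599 0.26  0.017] pan -0.0362 0.0489
```

Emit:
arm_command(motion=[[5,0.1,-5.5,0,0,0,2],[5,0.1,-5.5,0,0,0,2],[5,0.2,-8.3,0,0,0,3],[5,0.2,-8.3,0,0,0,3],[5,0,0,0,0,0,0]])

```text
clock: 17.25
position: [0.621, 0.0397, 0.1754]
ee_rot: [0.449, 1.512, 0.251]
force: [-0.2, -0.2, -0.1]
width: 0.171
```

```bash
python3 st.py; python3 nuts.py; python3 - <<'E'
from h import *
d,W,s=snap("wrist");M=tool(s)
for v in range(0,240,20):
  q=W[v,306:324];print(v,np.nanmedian(q,0).round(4),d["frame"][v,315])
E
```

```text
clock 17.25 F [-0.2 -0.2 -0.1] G [0.6297 0.1081 0.0322] lipY 0.069 lat 0.013 pitch 25.7 w 0.171
tcp [0.621  0.0397 0.1754] F [-0.2 -0.2 -0.1] nose pan y -0.0025 lat 0.0129
45 [ 0.684 -0.197  0.127] pan 0.1053 -0.3937
38 [0.645 0.266 0.045] pan 0.0081 0.0614
9 [0.643 0.242 0.041] pan 0.0098 0.0373
14 [0.615 0.274 0.016] pan -0.022 0.0656
13 [0.6   0.26  0.017] pan -0.0356 0.049
0 [0.6488 0.2601 0.0272] [202 197 195]
20 [0.6459 0.2368 0.0415] [149  86  47]
40 [0.6453 0.2327 0.0308] [75 63 55]
60 [0.6445 0.2259 0.0226] [236 234 235]
80 [0.6431 0.2149 0.0207] [238 236 235]
100 [0.6415 0.2034 0.0196] [239 236 234]
120 [0.6401 0.192  0.0177] [239 237 237]
140 [0.6387 0.1809 0.016 ] [241 239 240]
160 [0.6357 0.1569 0.0623] [148 146 145]
180 [0.635  0.1521 0.0434] [239 237 238]
200 [0.6338 0.1428 0.0424] [240 239 240]
220 [0.6326 0.1335 0.0411] [106 160 220]
```

Emit:
arm_command(motion=[[5,0,-9,0,0,0,3],[5,0,-9,0,0,0,3],[5,0,-9,0,0,0,3],[5,0,-9,0,0,0,3],[5,0,0,0,0,0,0]])

```text
clock: 17.98
position: [0.6172, 0.0092, 0.1573]
ee_rot: [0.607, 1.466, 0.414]
force: [-1.0, -1.5, -0.3]
width: 0.165
```

```bash
python3 st.py; python3 nuts.py; python3 - <<'E'
from h import *
d,W,s=snap("wrist");cv2.imwrite("pics/w8.png",d["frame"][:,:,::-1])
for v in range(0,240,20):
  q=W[v,306:324];print(v,np.nanmedian(q,0).round(4),d["frame"][v,315])
print(s["joints"].round(2))
E
```

```text
clock 17.975 F [-1.  -1.5 -0.3] G [0.6295 0.1055 0.0314] lipY 0.0664 lat 0.0131 pitch 37.6 w 0.165
tcp [0.6172 0.0092 0.1573] F [-1.  -1.5 -0.3] nose pan y -0.0332 lat 0.013
3 [ 0.693 -0.191  0.146] pan 0.1132 -0.3866
7 [ 0.686 -0.205  0.137] pan 0.1084 -0.401
30 [0.644 0.248 0.074] pan 0.0095 0.0432
11 [0.64  0.169 0.043] pan 0.0159 -0.0362
13 [0.615 0.274 0.018] pan -0.0228 0.0651
14 [0.6   0.259 0.018] pan -0.0355 0.0489
0 [0.6466 0.2392 0.0711] [113  63  36]
20 [0.6458 0.234  0.0633] [193 186 183]
40 [0.6456 0.2337 0.0505] [181 177 178]
60 [0.6441 0.2229 0.0468] [248 247 247]
80 [0.6428 0.2124 0.0427] [248 247 247]
100 [0.6414 0.2015 0.0387] [249 249 249]
120 [0.6401 0.1909 0.0349] [249 247 247]
140 [0.6376 0.1715 0.0458] [175 109  78]
160 [0.6346 0.1474 0.0708] [160 158 156]
180 [0.6344 0.1464 0.0518] [242 240 239]
200 [0.6332 0.1376 0.0482] [246 244 244]
220 [0.6321 0.1285 0.0455] [116 177 231]
[ 0.17  0.77 -0.12  1.82 -0.91  0.76  0.7 ]
```

View pics/w8.png

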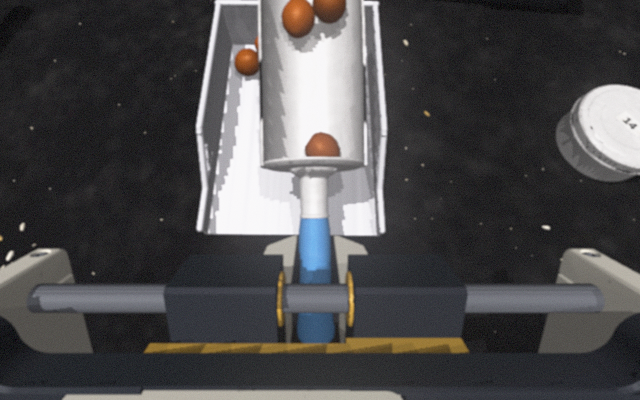

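Emit:
arm_command(motion=[[5,0,0,0,0,0,0],[5,-12,9,0,0,0,0],[5,-24,18,0,0,0,0],[5,-32,24,0,0,0,0],[5,-32,24,0,0,0,0]])

```text
clock: 18.7
position: [0.6169, 0.0082, 0.2853]
ee_rot: [0.606, 1.465, 0.416]
force: [0.3, -0.5, -1.0]
width: 0.167
```

Emit:
arm_command(motion=[[5,-24,18,0,0,0,0],[5,-12,9,0,0,0,0],[5,0,0,0,0,0,0]])

```text
clock: 19.08
position: [0.617, 0.0074, 0.329]
ee_rot: [0.606, 1.463, 0.416]
force: [0.1, -0.5, -2.0]
width: 0.163
```

```bash
python3 st.py; python3 nuts.py; python3 - <<'E'
from h import *
def G(g,yaw,p):
    M=Rdown(yaw,p);return np.array(g)-M[:,0]*.159,M
a=plan(*G([.581,-.3666,.20],-7.2,34),10)
E
```

```text
clock 19.075 F [ 0.1 -0.5 -2. ] G [0.6296 0.1038 0.2032] lipY 0.0647 lat 0.0134 pitch 37.7 w 0.163
tcp [0.617  0.0074 0.329 ] F [ 0.1 -0.5 -2. ] nose pan y -0.035 lat 0.013
11 [0.615 0.275 0.016] pan -0.0224 0.0658
11 [0.599 0.26  0.018] pan -0.0362 0.0492
rows 10 [-27.6, -37.3, 1.2] [-0.01, 0.01, -0.37]
```

Emit:
arm_command(motion=[[5,-7,-9,0,0,0,0],[5,-14,-19,1,0,0,0],[5,-21,-28,1,0,0,0],[5,-22.6,-30.6,1,0,0,0],[5,-22.6,-30.6,1,0,0,-0.4]])

```text
clock: 19.75
position: [0.6015, -0.1418, 0.3242]
ee_rot: [0.603, 1.468, 0.408]
force: [0.1, 0.8, -0.7]
width: 0.169
```

Emit:
arm_command(motion=[[5,-22.6,-30.6,1,0,0,-0.4],[5,-22.6,-30.6,1,0,0,-0.4],[5,-22.6,-30.6,1,0,0,-0.4],[5,-22.6,-30.6,1,0,0,-0.4],[5,-22.6,-30.6,1,0,0,-0.4]])

```text
clock: 20.38
position: [0.5816, -0.331, 0.324]
ee_rot: [0.577, 1.476, 0.381]
force: [0.1, 0.1, -1.5]
width: 0.17
```

Emit:
arm_command(motion=[[5,-22.6,-30.6,1,0,0,-0.4],[5,-22.6,-30.6,1,0,0,-0.4],[5,-17,-22,1,0,0,-0.4],[5,-10,-13,0,0,0,-0.4],[5,-4,-6,0,0,0,0]])

```text
clock: 21.0
position: [0.569, -0.4558, 0.3286]
ee_rot: [0.556, 1.482, 0.36]
force: [1.1, -0.5, -1.1]
width: 0.168
```

```bash
python3 st.py; python3 - <<'E'
from h import *
from cell import pinpoint
d,W,s=snap("wrist");cv2.imwrite("pics/w9.png",d["frame"][:,:,::-1])
for v in range(0,240,20):
  q=W[v,306:324];print(v,np.nanmedian(q,0).round(4),d["frame"][v,315])
print(s["joints"].round(2))
for t in ("nut1","dish_centre"):print([(np.round(r["point"],3).tolist(),round(r["p"],2)) for r in pinpoint("wrist",t)])
for t in ("nut1","dish_centre","pointer_tip"):
  for c in("top","side"):
    snap(c);print(c,[(np.round(r["point"],3).tolist(),round(r["p"],2)) for r in pinpoint(c,t)])
E
```

```text
clock 21.0 F [ 1.1 -0.5 -1.1] G [ 0.5802 -0.3683  0.1964] lipY -0.4098 lat 0.0235 pitch 33.7 w 0.168
0 [ 0.5992 -0.2183  0.2128] [255 255 255]
20 [ 0.5979 -0.229   0.2095] [255 255 255]
40 [ 0.5964 -0.2402  0.2065] [255 255 255]
60 [ 0.5951 -0.2513  0.2033] [255 255 255]
80 [ 0.5937 -0.2617  0.1999] [255 255 255]
100 [ 0.5923 -0.273   0.197 ] [255 255 255]
120 [ 0.5899 -0.2924  0.2089] [150 104  86]
140 [ 0.5884 -0.3024  0.2058] [221 134  82]
160 [ 0.5856 -0.3247  0.2322] [217 211 212]
180 [ 0.5852 -0.3271  0.2137] [255 255 255]
200 [ 0.5841 -0.3359  0.2107] [255 255 255]
220 [ 0.5829 -0.3451  0.2084] [141 222 253]
[ 0.64  0.8   0.16  1.21 -0.57  1.55  0.78]
[([0.58, -0.289, 0.202], 0.68), ([0.595, -0.3, 0.198], 0.65), ([0.598, -0.29, 0.204], 0.6)]
[]
top [([0.599, 0.257, 0.01], 0.59), ([0.618, 0.277, 0.01], 0.51), ([0.592, -0.301, 0.201], 0.45), ([0.601, -0.29, 0.202], 0.45), ([0.58, -0.29, 0.198], 0.43)]
side [([0.416, -0.336, 0.006], 0.28)]
top [([0.606, -0.186, 0.015], 0.87)]
side [([0.604, -0.183, 0.016], 0.86)]
top [([0.587, -0.307, 0.21], 0.73), ([0.649, -0.194, 0.13], 0.42)]
side [([0.65, -0.19, 0.136], 0.59), ([0.596, -0.259, 0.221], 0.53), ([0.421, -0.363, -0.0], 0.32), ([0.347, 0.466, -0.0], 0.19)]
```

```bash
cat >> h.py <<'E'
def pour(p,lipz,back=.015,rel=17.5,yaw=-7.2,dish=(.604,-.186)):
    t=np.radians(p);a=.1665*np.cos(t)+.0255*np.sin(t);h=.1665*np.sin(t)-.0255*np.cos(t)
    g=np.array([*(np.array(dish)-D*(a+back)),lipz-h]);M=Rdown(yaw,p+rel);return g-M[:,0]*.159,M
E
python3 - <<'E'
from h import *
q=plan(*pour(3,.045),6);print(q[0])
for p,z in((-4,.043),(-8,.042),(-12,.041),(-20,.045),(-30,.05)):
  q=plan(*pour(p,z),3,q);print(p,q[0])
E
```

```text
rows 6 [20.0, -4.6, 0.0] [-0.02, 0.01, -2.2]
[ 0.57419527 -0.42238943  0.21068199]
rows 3 [-5.3, 9.4, -0.0] [0.0, 0.0, -2.33]
-4 [ 0.57693345 -0.40070623  0.23465915]
rows 3 [-3.1, 5.4, -0.0] [0.0, 0.0, -1.33]
-8 [ 0.57866959 -0.38695571  0.24724357]
rows 3 [-3.1, 5.4, -0.0] [-0.0, -0.0, -1.33]
-12 [ 0.58052001 -0.37229866  0.25882806]
rows 3 [-8.1, 11.1, -0.0] [-0.0, -0.0, -2.67]
-20 [ 0.58452708 -0.34055462  0.28475718]
rows 3 [-10.1, 13.7, -0.0] [-0.0, -0.0, -3.33]
-30 [ 0.5900078  -0.29712915  0.31056471]
```

Emit:
arm_command(motion=[[5,20,-4.6,0,0,0,-2.2],[5,20,-4.6,0,0,0,-2.2],[5,20,-4.6,0,0,0,-2.2],[5,20,-4.6,0,0,0,-2.2],[5,20,-4.6,0,0,0,-2.2]])

```text
clock: 22.38
position: [0.5737, -0.4255, 0.2305]
ee_rot: [0.407, 1.521, 0.21]
force: [0.4, -0.2, -0.9]
width: 0.164
```

Emit:
arm_command(motion=[[5,20,-4.6,0,0,0,-2.2],[5,-5.3,9.4,0,0,0,-2.3],[5,-5.3,9.4,0,0,0,-2.3],[5,-5.3,9.4,0,0,0,-2.4],[5,0,0,0,0,0,0]])

```text
clock: 23.0
position: [0.578, -0.3993, 0.2368]
ee_rot: [0.281, 1.543, 0.086]
force: [0.2, 0.6, -0.8]
width: 0.167
```

```bash
cat > v.py <<'E'
from h import *
from cell import pinpoint
d,W,s=snap("wrist")
for v in range(0,180,20):
  print(v,np.nanmedian(W[v,306:324],0).round(4),d["frame"][v,315])
print("nuts",[np.round(r["point"],3).tolist() for r in pinpoint("wrist","nut1")])
snap("top");print("top",[np.round(r["point"],3).tolist() for r in pinpoint("top","nut1")])
E
python3 st.py; python3 v.py
```

```text
clock 23.0 F [ 0.2  0.6 -0.8] G [ 0.583  -0.3627  0.0822] lipY -0.4039 lat 0.0256 pitch 13.4 w 0.167
0 [ 0.6013 -0.2162  0.0452] [255 255 255]
20 [ 0.5998 -0.2276  0.046 ] [255 255 255]
40 [ 0.5983 -0.239   0.0466] [235 233 233]
60 [ 0.5969 -0.2504  0.0479] [236 234 233]
80 [ 0.5955 -0.2618  0.0487] [233 230 232]
100 [ 0.5938 -0.2748  0.0565] [140 123 118]
120 [ 0.5923 -0.2871  0.0671] [112  74  53]
140 [ 0.5909 -0.2978  0.0688] [146  88  55]
160 [ 0.5893 -0.3095  0.1009] [189 185 183]
nuts [[0.597, -0.3, 0.065], [0.583, -0.289, 0.061], [0.6, -0.284, 0.058]]
top [[0.591, -0.306, 0.064], [0.581, -0.29, 0.058], [0.62, 0.277, 0.008], [0.602, -0.283, 0.056], [0.604, 0.257, 0.01]]
```

Emit:
arm_command(motion=[[5,-3.1,5.4,0,0,0,-1.3],[5,-3.1,5.4,0,0,0,-1.3],[5,-3.1,5.4,0,0,0,-1.4],[5,0,0,0,0,0,0],[5,0,0,0,0,0,0]])

```text
clock: 23.82
position: [0.5785, -0.3868, 0.2472]
ee_rot: [0.229, 1.554, 0.03]
force: [-0.1, 0.7, 0.2]
width: 0.167
```

```bash
python3 st.py; python3 v.py|grep -v '^[0-9]'
```

```text
clock 23.825 F [-0.1  0.7  0.2] G [ 0.5818 -0.3608  0.0904] lipY -0.4021 lat 0.0241 pitch 9.5 w 0.167
nuts [[0.587, -0.281, 0.064], [0.596, -0.299, 0.065]]
top [[0.618, 0.276, 0.012], [0.597, -0.272, 0.057], [0.601, 0.26, 0.012], [0.609, -0.16, 0.022], [0.591, -0.3, 0.069]]
```

Emit:
arm_command(motion=[[5,-3.1,5.4,0,0,0,-1.3],[5,-3.1,5.4,0,0,0,-1.3],[5,-3.1,5.4,0,0,0,-1.4],[5,0,0,0,0,0,0],[5,0,0,0,0,0,0]])

```text
clock: 24.65
position: [0.5804, -0.3722, 0.2588]
ee_rot: [0.175, 1.561, -0.025]
force: [-0.3, 0.2, 0.1]
width: 0.168
```

```bash
python3 st.py; python3 v.py|grep -v '^[0-9]'
```

```text
clock 24.65 F [-0.3  0.2  0.1] G [ 0.5823 -0.3571  0.1005] lipY -0.3984 lat 0.0242 pitch 5.5 w 0.168
nuts []
top [[0.618, -0.148, 0.021], [0.599, 0.258, 0.014], [0.63, -0.152, 0.021], [0.618, 0.274, 0.01], [0.593, -0.146, 0.031]]
```

```bash
cat >> h.py <<'E'
def grip(g,yaw,p):
    M=Rdown(yaw,p);return np.array(g)-M[:,0]*.159,M
E
python3 - <<'E'
from h import *
q=plan(*grip([.575,-.372,.20],-7.2,12),3);print(q[0])
q=plan(*grip([.432,-.083,.14],-4.6,17.5),8,q);print(q[0])
q=plan(*grip([.432,-.083,.0275],-4.6,17.5),4,q);print(q[0])
E
```

```text
rows 3 [-33.5, -6.6, -1.7] [-0.04, 0.0, 2.17]
[ 0.57085674 -0.40479729  0.35552547]
rows 8 [15.8, 29.2, -21.4] [-0.31, 0.08, 0.69]
[ 0.42816551 -0.13065821  0.291641  ]
rows 4 [26.8, -8.5, 0.0] [-0.0, -0.0, -0.0]
[ 0.42816551 -0.13065821  0.179141  ]
```

Emit:
arm_command(motion=[[5,-33.5,-6.6,-1.7,0,0,2.1],[5,-33.5,-6.6,-1.7,0,0,2.2],[5,-33.5,-6.6,-1.7,0,0,2.2],[5,15.8,29.2,-21.4,-0.3,0,0.7],[5,15.8,29.2,-21.4,-0.3,0,0.7]])

```text
clock: 25.48
position: [0.5359, -0.3358, 0.3372]
ee_rot: [0.275, 1.544, 0.09]
force: [0.3, 0.4, -0.2]
width: 0.168
```

Emit:
arm_command(motion=[[5,15.8,29.2,-21.4,-0.3,0,0.7],[5,15.8,29.2,-21.4,-0.3,0,0.7],[5,15.8,29.2,-21.4,-0.3,0,0.7],[5,15.8,29.2,-21.4,-0.3,0,0.7],[5,15.8,29.2,-21.4,-0.3,0,0.7]])

```text
clock: 26.1
position: [0.447, -0.1631, 0.2974]
ee_rot: [0.301, 1.534, 0.16]
force: [0.9, 0.7, -1.3]
width: 0.163
```

Emit:
arm_command(motion=[[5,15.8,29.2,-21.4,-0.3,0,0.7],[5,26,-8.2,0,0,0,0],[5,26,-8.2,0,0,0,0],[5,0,0,0,0,0,0]])

```text
clock: 26.6
position: [0.4294, -0.1296, 0.2352]
ee_rot: [0.307, 1.535, 0.173]
force: [-0.4, -0.3, 1.1]
width: 0.164
```

```bash
python3 st.py; python3 v.py; python3 - <<'E'
from h import *
d,W,s=snap("side");m=(abs(W[...,0]-.44)<.05)&(W[...,1]>-.02)&(W[...,1]<.1)&(W[...,2]>.02)&(W[...,2]<.13);print(W[m].min(0),W[m].max(0))
plan(*grip([.432,-.083,.0275],-4.6,17.5),4)
d,W,s=snap("top");cv2.imwrite("pics/t10.png",cv2.resize(d["frame"][120:230,350:450][:,:,::-1],None,fx=5,fy=5,interpolation=2))
E
```

```text
clock 26.6 F [-0.4 -0.3  1.1] G [ 0.4348 -0.0817  0.0836] lipY -0.1437 lat -0.1566 pitch 17.6 w 0.164
0 [0.4477 0.0674 0.0579] [255 254 254]
20 [0.4467 0.0559 0.0578] [255 255 255]
40 [0.4457 0.0446 0.0578] [255 255 255]
60 [0.4447 0.0331 0.0579] [255 255 255]
80 [0.4437 0.0216 0.0584] [255 255 255]
100 [0.4427 0.0103 0.0578] [255 255 255]
120 [ 0.4417 -0.0011  0.0582] [255 255 255]
140 [ 0.4407 -0.0126  0.0581] [234 231 231]
160 [ 0.4391 -0.0298  0.1067] [178 174 175]
nuts [[0.595, -0.145, 0.024]]
top [[0.592, -0.146, 0.029], [0.628, -0.153, 0.022], [0.6, 0.256, 0.011], [0.619, 0.279, 0.011], [0.613, -0.147, 0.022]]
[ 0.41661764 -0.01997164  0.05490926] [0.47375775 0.08800862 0.10497179]
rows 4 [13.7, -4.6, -0.7] [-0.04, 0.2, -0.02]
```

View pics/t10.png

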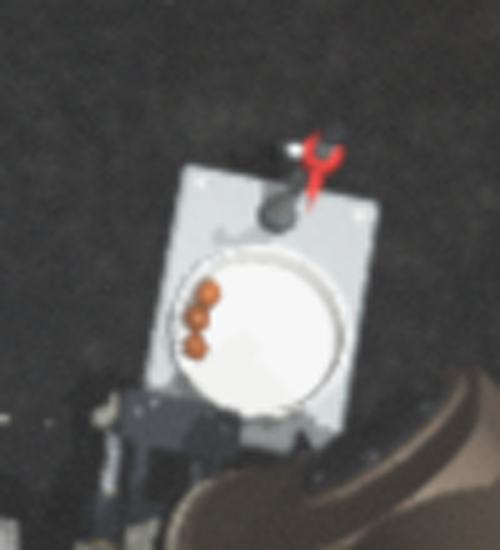

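Emit:
arm_command(motion=[[5,20,-6.3,0,0,0,0],[5,20,-6.3,0,0,0,0],[5,12.5,-4,0,0,0,0],[5,0,0,0,0,0,0],[5,0,0,0,0,0,0]])

```text
clock: 27.52
position: [0.4309, -0.1296, 0.1817]
ee_rot: [0.306, 1.532, 0.173]
force: [-0.1, -0.1, 0.2]
width: 0.164
```

```bash
python3 st.py; python3 v.py | head -8
```

```text
clock 27.525 F [-0.1 -0.1  0.2] G [ 0.4368 -0.0819  0.0301] lipY -0.1436 lat -0.1546 pitch 17.6 w 0.164
0 [0.4497 0.0671 0.0045] [254 254 254]
20 [0.4487 0.0555 0.0046] [255 255 255]
40 [0.4477 0.0442 0.0045] [255 255 255]
60 [0.4467 0.0328 0.0046] [255 255 255]
80 [0.4458 0.0214 0.0042] [255 255 255]
100 [0.445  0.01   0.0044] [255 255 255]
120 [ 0.4437 -0.0015  0.0044] [255 255 255]
140 [ 0.4427 -0.0128  0.0048] [255 255 255]
```

Emit:
arm_command(motion=[[5,2,-0.6,0,0,0,0],[5,0,0,0,0,0,0],[60,0,0,0,0,0,0],[60,0,0,0,0,0,0],[60,0,0,0,0,0,0]])

```text
clock: 28.35
position: [0.4307, -0.1295, 0.1791]
ee_rot: [0.306, 1.532, 0.173]
force: [-0.1, 0.2, -0.1]
width: 0.441
```

Emit:
arm_command(motion=[[60,0,0,0,0,0,0],[60,-10,0,0,0,0,0],[60,-30,0,0,0,0,0],[60,-40,0,0,0,0,0],[60,-40,0,0,0,0,0]])

```text
clock: 28.98
position: [0.4259, -0.166, 0.2952]
ee_rot: [0.306, 1.533, 0.173]
force: [1.1, -1.0, 1.1]
width: 0.653
```

```bash
python3 st.py; python3 - <<'E'
from h import *
from cell import pinpoint
d,W,s=snap("top")
for t in("scoop_handle","scoop_centre","scoop_trough","lens_centre","lens_handle","lens"):print(t,[(np.round(r["point"],3).tolist(),round(r["p"],2)) for r in pinpoint("top",t)])
l=np.array([.41,-.338]);h=np.array([.434,-.418]);u=(h-l)/np.linalg.norm(h-l);print(u,l+u*.0575)
g=l+u*.0575;ya=np.degrees(np.arctan2(u[0],-u[1]));print("handle yaw",ya)
for yaw in (-ya,ya):plan(*grip([*g,.12],yaw,0),8)
E
```

```text
clock 28.975 F [ 1.1 -1.   1.1] G [ 0.4317 -0.1183  0.1436] lipY -0.1804 lat -0.1552 pitch 17.6 w 0.653
scoop_handle [([0.401, 0.326, 0.025], 0.67), ([0.438, 0.025, 0.018], 0.54)]
scoop_centre [([0.376, 0.26, 0.028], 0.66), ([0.436, -0.018, 0.026], 0.55)]
scoop_trough [([0.439, 0.023, 0.02], 0.57), ([0.363, 0.214, 0.02], 0.57)]
lens_centre []
lens_handle []
lens [([0.649, -0.193, 0.132], 0.69), ([0.629, -0.152, 0.021], 0.45)]
[ 0.28734789 -0.95782629] [ 0.4265225  -0.39307501]
handle yaw 16.699244233993642
rows 8 [-3.2, -28.1, 5.1] [1.47, -0.16, -2.2]
rows 8 [-3.3, -28.6, -2.2] [-2.68, 0.48, -2.16]
```

Emit:
arm_command(motion=[[60,-3.3,-28.6,-2.2,-2.7,0.5,-2.2],[60,-3.3,-28.6,-2.2,-2.7,0.5,-2.2],[60,-3.3,-28.6,-2.2,-2.7,0.5,-2.2],[60,-3.3,-28.6,-2.2,-2.7,0.5,-2.2],[60,-3.3,-28.6,-2.2,-2.7,0.5,-2.2]])

```text
clock: 29.95
position: [0.4165, -0.3085, 0.2756]
ee_rot: [-0.033, 1.56, 0.21]
force: [0.6, -0.1, -0.8]
width: 0.653
```

Emit:
arm_command(motion=[[60,-3.3,-28.6,-2.2,-2.7,0.5,-2.2],[60,-3.3,-28.6,-2.2,-2.7,0.5,-2.2],[60,-3.3,-28.6,-2.2,-2.7,0.5,-2.2],[60,0,0,0,0,0,0]])

```text
clock: 30.45
position: [0.4272, -0.3951, 0.2795]
ee_rot: [-0.235, 1.561, 0.226]
force: [0.1, 0.2, -0.1]
width: 0.654
```

```bash
python3 st.py; python3 - <<'E'
from h import *
from cell import pinpoint
d,W,s=snap("wrist");print(tool(s).round(3).tolist())
for t in("lens_handle","lens_centre","lens"):print(t,[(np.round(r["point"],3).tolist(),round(r["p"],2)) for r in pinpoint("wrist",t)])
m=(W[...,2]>.004)&(W[...,2]<.016)&(np.hypot(W[...,0]-.42,W[...,1]+.37)<.08)
p=W[m];print(len(p),p.min(0),p.max(0))
cv2.imwrite("pics/w11.png",d["frame"][:,:,::-1])
d,W,s=snap("top")
for t in("scoop_handle","scoop_centre","scoop_trough"):print(t,[(np.round(r["point"],3).tolist(),round(r["p"],2)) for r in pinpoint("top",t)])
E
```

```text
clock 30.45 F [ 0.1  0.2 -0.1] G [ 0.427  -0.3962  0.1205] lipY -0.4566 lat -0.1251 pitch -0.3 w 0.654
[[-0.001, -0.289, 0.957], [-0.006, 0.957, 0.289], [-1.0, -0.006, -0.003]]
lens_handle [([0.429, -0.388, 0.004], 0.72)]
lens_centre [([0.414, -0.336, 0.001], 0.73)]
lens [([0.42, -0.368, 0.001], 0.79)]
3774 [ 0.38947328 -0.41645286  0.00400315] [ 0.44203528 -0.31311099  0.01151057]
scoop_handle [([0.403, 0.324, 0.025], 0.83), ([0.434, -0.084, 0.025], 0.71)]
scoop_centre [([0.434, -0.023, 0.025], 0.86), ([0.376, 0.259, 0.028], 0.67)]
scoop_trough [([0.365, 0.216, 0.024], 0.84), ([0.441, 0.026, 0.019], 0.7), ([0.632, -0.151, 0.021], 0.55)]
```

View pics/w11.png

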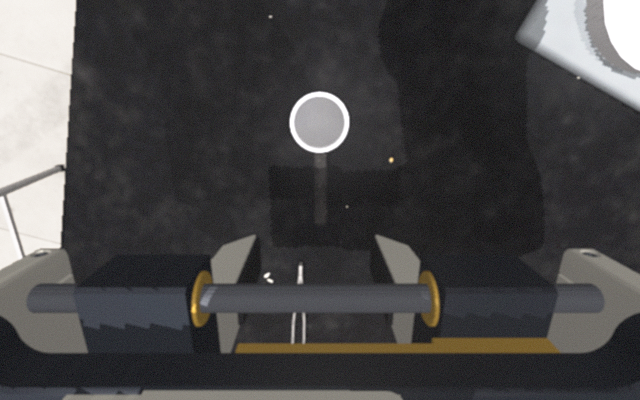

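```bash
python3 - <<'E'
from h import *
d,W,s=snap("wrist");M=tool(s);L=((W-s["position"])@M)[...,1:]*1e3
for v in(122,165,180,195,210,222):
  q=np.where((W[v,270:370,2]>.0045))[0]+270
  print(v,len(q),(q.min(),q.max()) if len(q) else "",np.nanmean(L[v,q],0).round(1) if len(q) else "",np.nanmedian(W[v,q,2]).round(4) if len(q) else "")
print("tweez",W[262:270,296:305].reshape(-1,3)[::20].round(3).tolist())
yy=L[...,0];c=L[122,319];print("lens c tool",c)
E
```

```text
122 55 (np.int64(290), np.int64(347)) [63.3  3. ] 0.0064
165 14 (np.int64(312), np.int64(325)) [29.9  2.8] 0.0086
180 15 (np.int64(312), np.int64(326)) [17.5  3.3] 0.0085
195 15 (np.int64(312), np.int64(326)) [4.8 3.3] 0.0089
210 15 (np.int64(312), np.int64(326)) [-8.5  3.4] 0.0085
222 14 (np.int64(313), np.int64(326)) [-19.1   3.8] 0.009
tweez [[0.429, -0.459, 0.001], [0.431, -0.46, 0.0], [0.433, -0.457, 0.009], [0.436, -0.464, -0.0]]
lens c tool [63.34866339  3.12124625]
```

Emit:
arm_command(motion=[[60,40,5.5,3.3,0,0,0.3],[60,40,0,0,0,0,0],[60,14,0,0,0,0,0],[60,4.5,0,0,0,0,0],[60,0,0,0,0,0,0]], newtons=40)

```text
clock: 31.52
position: [0.4292, -0.3883, 0.1829]
ee_rot: [-0.232, 1.559, 0.23]
force: [0.5, 0.1, 0.4]
width: 0.657
```

```bash
python3 st.py; python3 -c "
from cell import arm;print(arm.observe()['position'])"
```

```text
clock 31.525 F [0.5 0.1 0.4] G [ 0.4291 -0.3886  0.0239] lipY -0.4488 lat -0.1239 pitch -0.1 w 0.657
[ 0.42923468 -0.38833759  0.1829282 ]
```

Emit:
arm_command(motion=[[60,3.2,0,0,0,0,0],[60,0,0,0,0,0,0],[0,0,0,0,0,0,0],[0,0,0,0,0,0,0],[0,0,0,0,0,0,0]])

```text
clock: 32.15
position: [0.4289, -0.388, 0.1789]
ee_rot: [-0.232, 1.56, 0.231]
force: [0.7, 0.2, 0.6]
width: 0.378
```

Emit:
arm_command(motion=[[0,0,0,0,0,0,0],[0,0,0,0,0,0,0],[0,0,0,0,0,0,0],[0,0,0,0,0,0,0],[0,0,0,0,0,0,0]])

```text
clock: 32.78
position: [0.4289, -0.3879, 0.1788]
ee_rot: [-0.232, 1.56, 0.231]
force: [-0.3, 0.2, -0.7]
width: 0.121
```

```bash
python3 st.py
```

```text
clock 32.775 F [-0.3  0.2 -0.7] G [ 0.4287 -0.3881  0.0198] lipY -0.4484 lat -0.1244 pitch -0.0 w 0.121
```

Emit:
arm_command(motion=[[0,-10,0,0,0,0,0],[0,-40,0,0,0,0,0],[0,-50,0,0,0,0,0],[0,-50,0,0,0,0,0],[0,-40,0,0,0,0,0]])

```text
clock: 33.4
position: [0.429, -0.3878, 0.3718]
ee_rot: [-0.233, 1.559, 0.229]
force: [0.9, 0.1, -0.0]
width: 0.126
```

```bash
python3 st.py; python3 - <<'E'
from h import *
from cell import pinpoint
for c in("side","top"):
  d,W,s=snap(c);hsv=cv2.cvtColor(d["frame"],cv2.COLOR_RGB2HSV)
  m=((hsv[...,0]<6)|(hsv[...,0]>174))&(hsv[...,1]>140)&(np.hypot(W[...,0]-.67,W[...,1]+.19)<.06)&(W[...,2]>.08)
  p=W[m];print(c,len(p),p.min(0).round(4),p.max(0).round(4),np.median(p,0).round(4))
  i=np.argsort(p[:,0])[:8];print("tip",p[i].round(3).tolist())
  for t in("pointer_tip","dish_centre","lens_centre"):print(t,[(np.round(r["point"],4).tolist(),round(r["p"],2)) for r in pinpoint(c,t)])
d,W,s=snap("wrist")
for t in("pointer_tip","dish_centre","lens_centre"):print(t,[(np.round(r["point"],4).tolist(),round(r["p"],2)) for r in pinpoint("wrist",t)])
M=Rdown(-20);c=np.array([.604,-.186,.0])
t=c-M[:,1]*.0578+[0,0,.134+.1743+.05];print(t);q=plan(t,M,8)
E
```

```text
clock 33.4 F [ 0.9  0.1 -0. ] G [ 0.429  -0.3881  0.2128] lipY -0.4484 lat -0.1241 pitch -0.1 w 0.126
side 15 [ 0.6642 -0.1961  0.1293] [ 0.6938 -0.1803  0.1404] [ 0.6831 -0.1898  0.1332]
tip [[0.664, -0.194, 0.133], [0.669, -0.196, 0.132], [0.671, -0.188, 0.135], [0.676, -0.192, 0.133], [0.677, -0.18, 0.137], [0.679, -0.187, 0.139], [0.679, -0.19, 0.129], [0.683, -0.189, 0.129]]
pointer_tip [([0.6523, -0.1891, 0.1331], 0.57)]
dish_centre [([0.4715, 0.4364, -0.0031], 0.63), ([0.6034, -0.182, 0.0151], 0.59)]
lens_centre [([0.6501, -0.1922, 0.1355], 0.57), ([0.4131, -0.3324, 0.1969], 0.55)]
top 32 [ 0.6643 -0.2067  0.1281] [ 0.6966 -0.1889  0.1432] [ 0.681  -0.1937  0.1377]
tip [[0.664, -0.193, 0.134], [0.668, -0.193, 0.134], [0.671, -0.193, 0.133], [0.671, -0.197, 0.132], [0.674, -0.196, 0.133], [0.676, -0.195, 0.128], [0.677, -0.197, 0.132], [0.678, -0.194, 0.131]]
pointer_tip [([0.6495, -0.1949, 0.1318], 0.62), ([0.4135, -0.3344, 0.1931], 0.18)]
dish_centre [([0.6049, -0.1841, 0.0123], 0.84), ([0.4748, 0.4327, -0.0002], 0.47)]
lens_centre [([0.4117, -0.3367, 0.1952], 0.87)]
pointer_tip [([0.6103, -0.1821, 0.0087], 0.54)]
dish_centre [([0.6071, -0.1868, 0.0072], 0.68)]
lens_centre [([0.412, -0.3321, 0.1916], 0.58)]
[ 0.58423124 -0.24031423  0.3583    ]
rows 8 [1.2, 18.5, 20.0] [4.61, -0.02, 0.0]
```

Emit:
arm_command(motion=[[0,1.2,18.5,20,4.6,0,0],[0,1.2,18.5,20,4.6,0,0],[0,1.2,18.5,20,4.6,0,0],[0,1.2,18.5,20,4.6,0,0],[0,1.2,18.5,20,4.6,0,0]])

```text
clock: 34.62
position: [0.5159, -0.2827, 0.3623]
ee_rot: [0.085, 1.571, -0.087]
force: [-0.3, -0.1, -0.6]
width: 0.122
```

Emit:
arm_command(motion=[[0,1.2,18.5,20,4.6,0,0],[0,1.2,18.5,20,4.6,0,0],[0,1.2,18.5,20,4.6,0,0],[0,0,0,0,0,0,0],[0,20,0,0,0,0,0]])

```text
clock: 35.25
position: [0.5846, -0.2408, 0.3396]
ee_rot: [0.27, 1.553, -0.274]
force: [0.0, -0.9, 0.3]
width: 0.127
```

Emit:
arm_command(motion=[[0,20,0,0,0,0,0],[0,0,0,0,0,0,0]])

```text
clock: 35.5
position: [0.5832, -0.2405, 0.3174]
ee_rot: [0.272, 1.558, -0.274]
force: [-0.7, 0.0, -0.0]
width: 0.124
```

```bash
cat > lens.py <<'E'
from h import *
from cell import pinpoint,arm
s=arm.observe();M=tool(s);c=s["position"]+M@[.1743,.0578,0];print(s["clock"],"tcp",s["position"].round(4),"expected lens",c.round(4),"tilt",M[2].round(3))
for cam in("wrist","top","side"):
  d,W,s=snap(cam);
  m=(np.hypot(W[...,0]-c[0],W[...,1]-c[1])<.028)&(abs(W[...,2]-c[2])<.012);p=W[m]
  if len(p)>20:
    A=np.c_[p[:,:2]-c[:2],np.ones(len(p))];k=np.linalg.lstsq(A,p[:,2],rcond=None)[0];print(cam,len(p),"mean",p.mean(0).round(4),"mid box",((p.min(0)+p.max(0))/2).round(4),"ext",np.ptp(p,0).round(3),"slope deg",np.degrees(k[:2]).round(1),"zc",k[2].round(4))
  for t in("lens_centre","dish_centre","pointer_tip"):print(cam,t,[(np.round(r["point"],4).tolist(),round(r["p"],2)) for r in pinpoint(cam,t)][:2])
  cv2.imwrite(f"pics/{cam}L.png",d["frame"][:,:,::-1])
E
python3 lens.py
```

```text
35.5 tcp [ 0.5832 -0.2405  0.3174] expected lens [ 0.602  -0.1863  0.143 ] tilt [-1.    -0.002 -0.005]
wrist 7099 mean [ 0.6008 -0.1885  0.1452] mid box [ 0.6009 -0.19    0.1449] ext [0.045 0.048 0.009] slope deg [-0.3 -0.2] zc 0.1451
wrist lens_centre [([0.6038, -0.1882, 0.1418], 0.71)]
wrist dish_centre []
wrist pointer_tip [([0.6506, -0.1897, 0.1327], 0.9)]
top 204 mean [ 0.6029 -0.1877  0.1465] mid box [ 0.6036 -0.189   0.1466] ext [0.045 0.049 0.013] slope deg [-1.5  1.9] zc 0.1465
top lens_centre [([0.6007, -0.1892, 0.1428], 0.58)]
top dish_centre [([0.6055, -0.189, 0.0134], 0.83)]
top pointer_tip [([0.6501, -0.1931, 0.1346], 0.52)]
side 59 mean [ 0.6025 -0.1848  0.1456] mid box [ 0.6038 -0.1854  0.1453] ext [0.044 0.053 0.013] slope deg [-1.5 -2.3] zc 0.1457
side lens_centre [([0.6052, -0.1886, 0.1458], 0.54)]
side dish_centre [([0.6052, -0.1853, 0.0136], 0.74)]
side pointer_tip [([0.6512, -0.1914, 0.1339], 0.49)]
```

Emit:
arm_command(motion=[[0,5,1.5,1.5,0,0,0],[0,4.5,0,0,0,0,0],[0,0,0,0,0,0,0],[0,0,0,0,0,0,0],[0,0,0,0,0,0,0]])

```text
clock: 36.72
position: [0.5864, -0.2394, 0.3095]
ee_rot: [0.272, 1.555, -0.274]
force: [0.2, 0.0, 0.1]
width: 0.122
```

```bash
python3 lens.py; python3 - <<'E'
import cv2,numpy as np
from cell import arm,pinpoint
print([np.round(r["point"],3).tolist() for r in pinpoint("top","nut1")],[np.round(r["point"],3).tolist() for r in pinpoint("top","scoop_centre")],arm.observe()["force"])
a=cv2.imread("pics/sideL.png");t=cv2.imread("pics/topL.png")
A=cv2.resize(a[100:260,220:420],(500,400),interpolation=2);B=cv2.resize(t[130:290,290:450],(300,300),interpolation=2)
o=np.zeros((400,800,3),np.uint8);o[:,:500]=A;o[:300,500:]=B;cv2.imwrite("pics/v12.png",o)
E
```

```text
36.725 tcp [ 0.5864 -0.2394  0.3095] expected lens [ 0.6058 -0.1852  0.1351] tilt [-1.    -0.001 -0.001]
wrist 7106 mean [ 0.6046 -0.1875  0.1372] mid box [ 0.6046 -0.1889  0.1371] ext [0.045 0.048 0.009] slope deg [-0.  -0.3] zc 0.1372
wrist lens_centre [([0.6039, -0.1888, 0.1336], 0.81)]
wrist dish_centre [([0.6144, -0.1452, 0.0248], 0.65)]
wrist pointer_tip [([0.6547, -0.188, 0.1311], 0.76)]
top 200 mean [ 0.6049 -0.1864  0.136 ] mid box [ 0.6055 -0.1871  0.1361] ext [0.043 0.047 0.015] slope deg [ 0.2 -0.4] zc 0.136
top lens_centre [([0.6049, -0.1879, 0.1348], 0.61)]
top dish_centre [([0.6042, -0.1872, 0.0134], 0.59)]
top pointer_tip [([0.593, -0.148, 0.0275], 0.65), ([0.6492, -0.1943, 0.136], 0.62)]
side 61 mean [ 0.6054 -0.1843  0.1356] mid box [ 0.6051 -0.1846  0.1336] ext [0.044 0.051 0.012] slope deg [ 1. -2.] zc 0.1357
side lens_centre [([0.4385, 0.0307, 0.021], 0.64), ([0.607, -0.1869, 0.1372], 0.52)]
side dish_centre [([0.6028, -0.1853, 0.0145], 0.66)]
side pointer_tip [([0.6488, -0.1891, 0.1347], 0.58), ([0.4417, -0.0178, -0.0019], 0.2)]
[[0.59, -0.15, 0.026], [0.621, 0.275, 0.009], [0.612, -0.15, 0.024], [0.628, -0.154, 0.022], [0.6, 0.258, 0.013]] [[0.439, -0.02, 0.029], [0.375, 0.258, 0.029], [0.608, -0.188, 0.016]] [-0.45294708 -0.58513775  0.04617459]
```

View pics/v12.png

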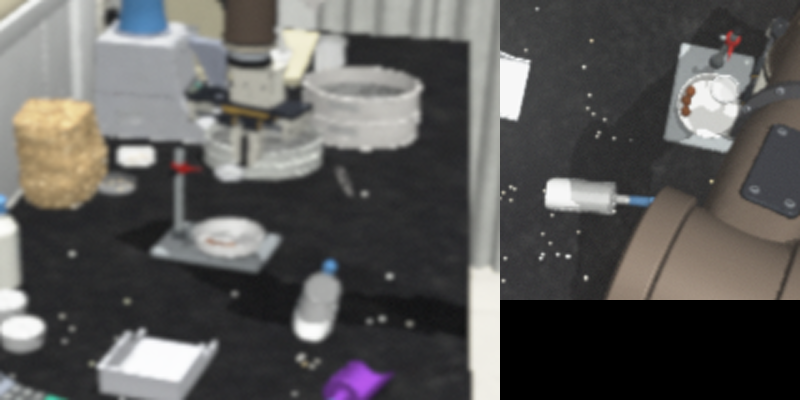

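Emit:
arm_command(motion=[[0,1.2,0,-1,0,0,0],[0,0,0,0,0,0,0],[0,0,0,0,0,0,0],[0,0,0,0,0,0,0]])

```text
clock: 37.92
position: [0.5854, -0.239, 0.3082]
ee_rot: [0.272, 1.555, -0.274]
force: [-0.8, -0.1, -1.3]
width: 0.122
```

```bash
python3 - <<'E'
from h import *
from cell import arm
s=arm.observe();M=tool(s);print(s["clock"],(s["position"]+M@[.1743,.0578,0]).round(4),s["force"].round(1),abs(s["dq"]).max(),s["width"]);print(arm.sign_off())
E
```

```text
37.925 [ 0.6048 -0.1848  0.1338] [-0.8 -0.1 -1.3] 0.0033854009373005542 0.12177038267455952
the job is handed in; nothing more can be done
None
```

I scooped three hazelnuts together and tipped them into the white dish. I then laid the aluminium scoop flat on the open worktop and handed in while holding the lens over the dish, at 37.9 s on the robot's clock.

**Last checks before hand-in:**
- **Lens position:** its centre was worked out from the arm's pose at (0.605, -0.185, 0.134) m. The dish centre measured about (0.604, -0.186) and the pointer tip about 0.134 m high. Before a final 1 mm nudge, the cameras agreed on the lens to within about 3 mm.
- **Level and steady:** the wrist camera put the lens within 0.3° of level. The side camera read up to 2°, but from few points. The force on the tool was close to zero and the arm was still.
- **Nuts and scoop:** the last pictures showed three nuts in the dish, two left in the pan, and the scoop lying where it started.

**What went wrong on the way:**
- The first push got only one nut into the scoop.
- The scoop turned about 18° in the grip while I tilted it at the pan's back wall. I allowed for that turn in every later scoop move.
- Nuts jammed against the back wall at about 20 N of wrist force, until I dropped the nose slightly and wiggled it.

I did not compare the bystander objects with their starting positions. No move was made near them.

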